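# Pin the lifting yoke to the press weight and hold the weight level above its pad

### The arm

A 6-joint arm with a two-finger parallel gripper is mounted at the origin on a cart in front of the work surface, level with it; the furniture and walls round the work are solid. World frame = base frame: x ahead of the robot, y to its left, z up, the work surface at z = 0. Lengths are in mm, angles in rad, forces in N, time in s.
With the tool pointing down it reaches from about 400 to 925 mm from the base axis. Payload 12.5 kg.
Tool frame: the origin (TCP) lies on the centre line of the jaws, within the pads' length; the fingertips stand 19 mm ahead of it and the grasp point (between the pads) is the TCP; y points along the fingers, x is the direction in which the jaws open and shut, and the axes are right-handed (so a half turn about y gives the same grasp; the last joint's range is limited). The gripper opens to 95 mm and grips with 3 to 60 N. Pads are 20 mm wide; open, the fingers measure 119 mm over their backs; the gripper's body (75 mm by 180 mm) begins 59 mm behind the grasp point.
Start: joints at [1.128, 0.491, 1.559, -0, 1.092, -0.106], TCP at [206.526, 589.908, 233.661] pointing down, gripper open.
Joint ranges: [-3.1, 3.1], [-0.84, 2.19], [0.05, 2.79], [-1.13, 4.28], [0.06, 2.93], [-2.69, 2.69]. Speed limits (rad/s): [2.22, 2.22, 2.79, 3.14, 3.14, 3.14].

### API

Orientations are given as [roll, pitch, yaw] about the fixed x, y, z axes, in that order (R = Rz(yaw) Ry(pitch) Rx(roll)).
In Python, from cell import env gives the robot as it stands. The module is installed in compiled form; this text tells all that it offers.
- The arm moves only by the tool move_arm, never from a script. Its argument "rows" is a list of rows, each an object of numbers: "tx", "ty", "tz": the shift along the tool's x, y, z in cm; "rx", "ry", "rz": the turn, a rotation vector about the tool's x, y, z in rad; "grip": the opening in per cent of the stroke, from 0 (shut) to 100 (fully open). In form: [{"tx": .., "ty": .., "tz": .., "rx": .., "ry": .., "rz": .., "grip": ..}, ...]. A call has 1 to 10 rows; each row shifts and turns the commanded pose from where the row before left it, along the tool's axes as they then stand; what a row does not reach is not made up. A row lasts 1/12 s, in which the tool goes at most 41.7 mm and 7.16 degrees, less where a joint would pass 70% of its speed; a pose out of reach is approached as far as the arm can. A call is refused whole if a number of a shift passes 4.17 or a number of a turn 0.125, either way. A call with a gripper value outside its range is refused whole. The fingers move at their own pace and stop on an object; the grip force is fixed at half the most. Time passes only in rows, so rows that do not move let the fingers close. It gives the time, the measured TCP pose, the force and the opening at its end, in the units of the state.
- env.state(): the state, without advancing time (a new reading comes with each control period).
- env.read_camera(name): name is "scene" or "top" or "wrist"; returns (picture, depth): 480x640x3 uint8, blue, green, red; 480x640 float32, mm along the optical axis (not along the pixel's ray), 0 where there is no reading.
- env.calibration(name): a dict with "vertical_fov" (degrees; the focal length in pixels is half the picture's height over the tangent of half this angle, whatever the lens; pixels are square), "cx", "cy" (the principal point, pixels), "eye" and "rotation" of the camera in the world. Camera axes: x right, y up, looking along -z (the intrinsics and any distortion apply to the point x, -y, -z); pixel columns grow to the right and rows downward; lengths in mm; the calibration is good to about 2 mm. A picture is of the moment at which its call begins: read the wrist's pose just before it. calibration takes no time and is no camera call; for the wrist camera it gives the pose at the moment of the call.
- env.job_done(): hands the job in, once; it reports no verdict.
The state is a dict: "t": time; "joints": joint angles; "qvel": joint speeds; "tau": joint torques, N m; "eef_pos": TCP position; "tcp_rot": TCP orientation; "ft_force": force on the tool from outside, world axes, zero at the start; "moment": the same for the moment, N m; "opening": opening from 0.0 (shut) to 1.0 (fully open).
Only numpy, scipy, OpenCV 4.12 (cv2) and the standard library are available. Lean on these libraries where they do the work, as an engineer would, in place of code of your own. Each camera call takes 0.05 s, during which the arm holds its last target.

### The job

Take the loose pin from its rest and push it fully home, collar up against the yoke, through the lifting yoke and the lug of the press weight while the weight is still sitting on its pad. Then take hold of the yoke, lift the weight straight up until its underside is about 10 cm above the bench top, and finish while holding it there, steady and level over the pad, hanging on the pin and clear of everything else. Leave the things round about where they are and do not tip the weight.

Things in the scene. Friction and masses are not known exactly. Their poses are not given: they have to be found in the camera images.
- press_weight: Dark steel press weight, 0.4 to 0.8 kg, flat on the pad: plate 120 (x) x 100 (y) x 14 mm (z) with an upright steel lug mid-top (32 in x, 10 thick in y, 50 tall above the plate) with a 13 mm cross hole along y. Origin at the centre of the plate's underside, z up. Two 5 mm high ribs keep the yoke's feet in place along x (1 mm play).
- lug_hole (a point): Centre of the lug's cross hole, 52 mm above the underside of the weight (38 mm above the plate's top).
- yoke: Loose aluminium yoke, 0.13 kg, an upside-down U astride the lug: 36 (x) x 30 (y) x 82 mm tall, legs 8 mm thick in y, 2 mm play each side of the lug; solid top block 54 to 82 mm above the feet, to be gripped by its sides 36 mm apart (x). Origin midway between the feet, on the plate's top, z up. 13 mm cross hole along y through both legs, 38 mm above the feet, in line with the lug's hole to 1 mm.
- yoke_hole_left (a point): Mouth of the yoke's hole in the outer face of the leg on the yoke's +y side.
- yoke_hole_right (a point): Mouth of the yoke's hole in the outer face of the leg on the yoke's -y side.
- pin: Loose 60 g pin, level in its rest, 50 mm above the bench; axis along y, 104 mm long. Origin on the axis at the collar's inner face. To -y: steel shank, 10 mm diameter, 54 long, last 12 mm tapering to 5. To +y: collar 20 mm diameter, 4 thick, then a flat black grip 12 wide (x), 18 tall (z), 46 long. Home: collar against a yoke leg (either side), nose 24 mm out of the other; stays in, sags a little.
- pin_tip (a point): Centre of the pin's nose end.
- pin_mid (a point): Point on the pin's axis that lies in the middle of the lug when the pin is home, 15 mm from the collar.
- pin_grip (a point): A good place to hold the pin: middle of the flat grip, 34 mm beyond the collar's inner face on the pin's axis.
- pin_rest: Grey plastic rest fixed to the bench, base 50 (x) x 124 (y) x 8 mm, origin at the centre of its underside. A notched block (26 mm wide, top 53 mm high) holds the shank 15 to 29 mm from the collar; an 8 mm wide post up to 41 mm carries the grip from below (free on both sides). The pin lifts out straight up.
- pad: Yellow paper pad, 137 (x) x 170 (y) x 10 mm, fixed to the bench under the weight. Origin at the centre of its underside. Pad and pin rest stand 0.2 to 0.35 m apart, either one on the left. A tall fixed cabinet stands at the right: its front is at world x = 0.63 m, from y = 0 to y = -0.6; keep the gripper in front of it when swinging across.
- swab_jar: White jar, 69 mm diameter, 74 mm tall, a bystander. Origin at the centre of its underside.
- thread_spool: Black thread spool, 30 mm diameter, 40 mm tall, a bystander. Origin at the centre of its underside.
- tape_roll: White tape roll, 55 mm diameter, 50 mm tall, a bystander. Origin at the centre of its underside.

How it is judged (in metres and radians):
On the way:
1. the pin is fully home through yoke and lug while the weight still sits on the pad (((distance between pin and yoke_hole_left below 0.009 m and y of pin_tip in the frame of yoke below -0.022 m) or (distance between pin and yoke_hole_right below 0.009 m and y of pin_tip in the frame of yoke above 0.022 m)) and angle between the y axis of pin and the y axis of yoke, either way round below 0.2 rad and distance between pin_mid and lug_hole below 0.012 m and height (world z) of press_weight below 0.015 m), for 0.2 s.
At the end, for the whole second after the job is handed in: Fingers hold the yoke; the weight hangs on the pin, underside 70-150 mm above the bench, tilt < 0.1 rad, slower than 0.03 m/s and 0.25 rad/s, centre within 60 mm of the pad's, touching neither pad nor robot; the pin is through yoke and lug, collar within 9 mm of the leg (((distance between pin and yoke_hole_left below 0.009 m and y of pin_tip in the frame of yoke below -0.022 m) or (distance between pin and yoke_hole_right below 0.009 m and y of pin_tip in the frame of yoke above 0.022 m)) and angle between the y axis of pin and the y axis of yoke, either way round below 0.2 rad and distance between pin_mid and lug_hole below 0.012 m and height (world z) of press_weight between 0.07 and 0.15 m and angle between press_weight's own z axis and vertical below 0.1 rad and linear speed of press_weight below 0.03 m/s and angular speed of press_weight below 0.25 rad/s and horizontal distance between press_weight and pad below 0.06 m and contact force between yoke and the fingers above 1 N and contact force between press_weight and the arm below 0.2 N and contact force between press_weight and the fingers below 0.2 N and contact force between press_weight and pad below 0.2 N and contact force between press_weight and pin above 1 N); the arm keeps its last pose, push and grip.
It fails at once if the weight is tipped by more than 0.35 rad (angle between press_weight's own z axis and vertical above 0.35 rad).
It fails at once if the swab jar is moved by more than 20 mm (distance of swab_jar from where it was at the start of the episode above 0.02 m).
It fails at once if the thread spool is moved by more than 20 mm (distance of thread_spool from where it was at the start of the episode above 0.02 m).
It fails at once if the tape roll is moved by more than 20 mm (distance of tape_roll from where it was at the start of the episode above 0.02 m).
It also fails if it takes over 64 s, if anything falls off the work surface, if the arm or the gripper's body presses on something with over 40 N, if the wrist force passes 120 N, or if a joint passes its speed limit or range.

## Working session

There is one attempt and no reset: what is moved stays moved. The work goes in short steps, Python scripts to look and compute and a tool call to move; the robot and the scene stay as the last step left them, time stands still between calls to the robot, and variables do not carry over. Pictures are saved under pics/ and viewed, and the job is handed in when it is done.

Besides the shell and the picture viewer there is one more tool, called after ">>>" as a command line: name --argument value ..., lists and objects as JSON in quotes. move_arm: Moves the arm, as the interface text tells. Its arguments: {"type":"object","properties":{"rows":{"type":"array"}},"required":["rows"]}

```bash
mkdir -p pics; ls; python3 - <<'E'
from cell import env
import cv2,numpy as np
s=env.state();print(s)
for n in ["scene","top","wrist"]:
    c=env.calibration(n);print(n,c)
    p,d=env.read_camera(n);cv2.imwrite(f"pics/{n}0.png",p);np.savez(f"pics/{n}0.npz",p=p,d=d,eye=c["eye"],R=c["rotation"])
    print((d>0).mean())
E
```

```text
pics
{'t': 0.0, 'joints': array([ 1.12841036e+00,  4.91572991e-01,  1.55946820e+00, -9.00692902e-06,
        1.09169400e+00, -1.05592513e-01]), 'qvel': array([ 0.00035871, -0.00137906, -0.00103188,  0.00184186,  0.00082965,
        0.00114619]), 'tau': array([-3.76758078e-03, -6.12649941e+01, -2.58173472e+01,  6.90589333e-02,
        4.82858322e-02, -1.31385350e-04]), 'eef_pos': array([206.41597899, 589.6862084 , 233.04693599]), 'tcp_rot': array([-1.57068385e+00,  1.13701754e-03,  1.23400709e+00]), 'ft_force': array([-0.81836915, -0.02438985,  0.91804044]), 'moment': array([ 0.02014694,  0.00091181, -0.03430139]), 'opening': 0.9979633040308434}
scene {'vertical_fov': 52.16312265356158, 'cx': 320.6507169989851, 'cy': 234.92810567588572, 'eye': array([  71.23327036, -373.08777184,  460.74579025]), 'rotation': array([ 1.13617046, -0.00746088, -0.67008531])}
0.9959602864583333
top {'vertical_fov': 43.15053826960344, 'cx': 317.61490025318017, 'cy': 231.42267076455755, 'eye': array([ 375.98423844,  306.34681648, 1423.73737569]), 'rotation': array([ 0.17645396,  0.00706291, -1.55907547])}
0.9959309895833334
wrist {'vertical_fov': 63.306543574548435, 'cx': 315.42505639702154, 'cy': 236.27512865827617, 'eye': array([134.32929933, 616.39609354, 384.53605388]), 'rotation': array([-2.78241717e-01,  7.57138252e-04,  1.23445782e+00])}
0.9961197916666666
```

View pics/scene0.png

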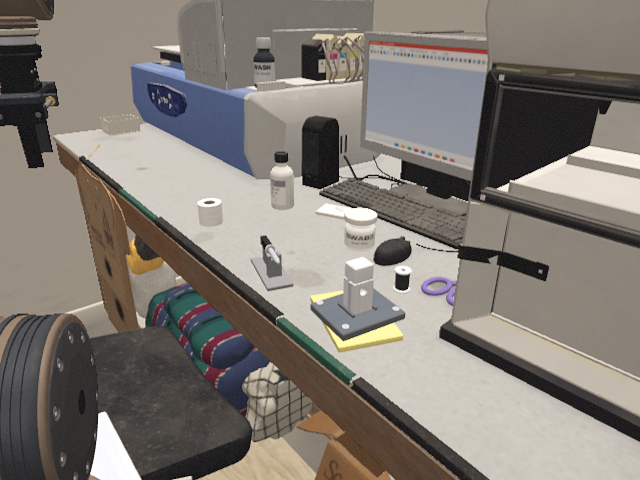

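View pics/top0.png

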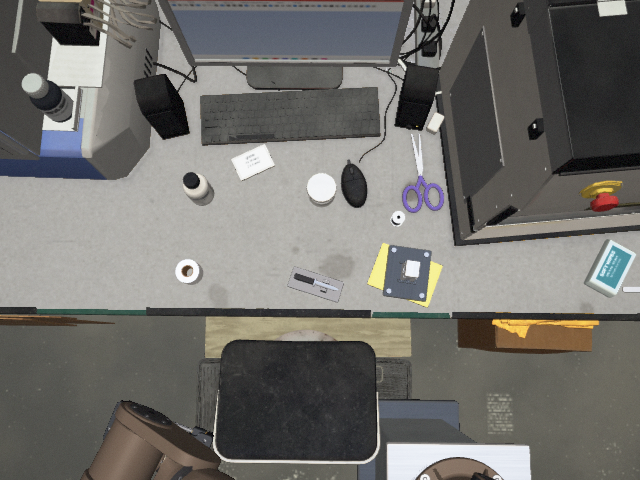

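View pics/wrist0.png

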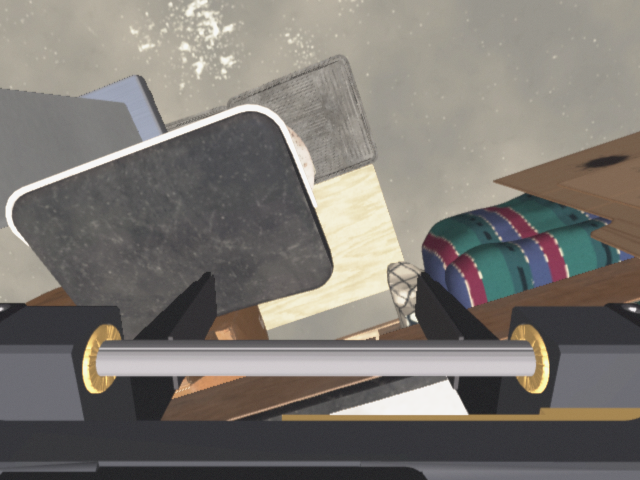

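```bash
cat > h.py <<'E'
import numpy as np,cv2
from scipy.spatial.transform import Rotation as Ro
def cal(env,n):
    c=env.calibration(n); f=240/np.tan(np.radians(c["vertical_fov"]/2))
    return f,c["cx"],c["cy"],np.array(c["eye"]),Ro.from_euler('xyz',c["rotation"]).as_matrix()
def cloud(C,d):
    f,cx,cy,e,R=C
    v,u=np.mgrid[0:480,0:640]
    P=np.stack([(u-cx)/f*d,-(v-cy)/f*d,-d],-1)
    return P@R.T+e
def proj(C,p):
    f,cx,cy,e,R=C; q=(np.atleast_2d(p)-e)@R
    return np.stack([cx+f*q[:,0]/-q[:,2],cy-f*q[:,1]/-q[:,2]],-1)
def ray(C,uv,z):
    f,cx,cy,e,R=C; uv=np.atleast_2d(uv)
    w=np.stack([(uv[:,0]-cx)/f,-(uv[:,1]-cy)/f,-np.ones(len(uv))],-1)@R.T
    return e+w*((z-e[2])/w[:,2])[:,None]
E
python3 - <<'E'
from cell import env
from h import *
for n in ["scene","top"]:
    C=cal(env,n);z=np.load(f"pics/{n}0.npz");W=cloud(C,z["d"])
    np.save(f"pics/{n}W.npy",W)
    if n=="top": pts=[(410,269),(400,290),(397,287),(380,262),(303,278),(330,287),(335,295),(321,188),(398,218),(188,271),(250,250)]
    else: pts=[(359,266),(357,290),(335,310),(270,250),(277,250),(280,290),(360,218),(403,270),(210,205),(230,250)]
    for u,v in pts: print(n,u,v,W[v,u].round(1), z["p"][v,u])
b=cv2.imread("pics/top0.png")
cv2.imwrite("pics/t0z.png",cv2.resize(b[225:325,280:450],None,fx=4.7,fy=4.7,interpolation=cv2.INTER_CUBIC))
b=cv2.imread("pics/scene0.png")
cv2.imwrite("pics/s0z.png",cv2.resize(b[220:355,240:420],None,fx=4.4,fy=4.4,interpolation=cv2.INTER_CUBIC))
E
```

```text
scene 359 266 [524.3 101.  106.3] [255 254 253]
scene 357 290 [519.2  97.7  67.5] [148 155 162]
scene 335 310 [499.  124.8  25. ] [137 129 127]
scene 270 250 [502.2 316.2  54.4] [218 218 221]
scene 277 250 [ 5.718e+02  4.002e+02 -4.000e-01] [193 204 209]
scene 280 290 [485.2 260.9   1.6] [197 206 211]
scene 360 218 [702.5 291.   75.4] [253 255 255]
scene 403 270 [658.8 129.4  41.4] [160 164 169]
scene 210 205 [522.2 596.2  51.2] [255 255 255]
scene 230 250 [492.7 457.    1.2] [192 202 207]
top 410 269 [529.9 116.  105. ] [249 244 242]
top 400 290 [490.6 127.9  23.4] [108  97  90]
top 397 287 [497.1 135.1  26.4] [115 101  95]
top 380 262 [557.2 171.9   6.2] [154 241 246]
top 303 278 [512.2 350.5  59.2] [66 63 65]
top 330 287 [493.2 289.4  53. ] [223 206 197]
top 335 295 [478.8 277.    4.8] [176 174 177]
top 321 188 [718.1 312.1  71.7] [246 245 243]
top 398 218 [662.6 128.7   8.5] [100  98  98]
top 188 271 [532.3 625.2  -5.3] [171 176 179]
top 250 250 [583.8 479.7  -3.8] [174 179 179]
```

View pics/t0z.png

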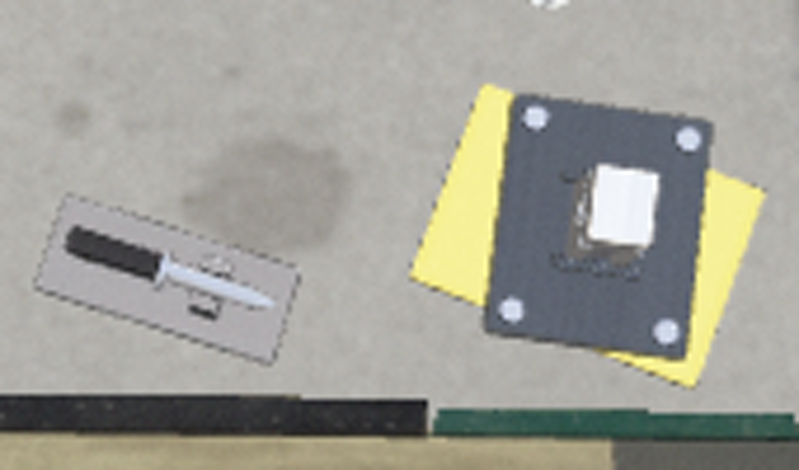

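View pics/s0z.png

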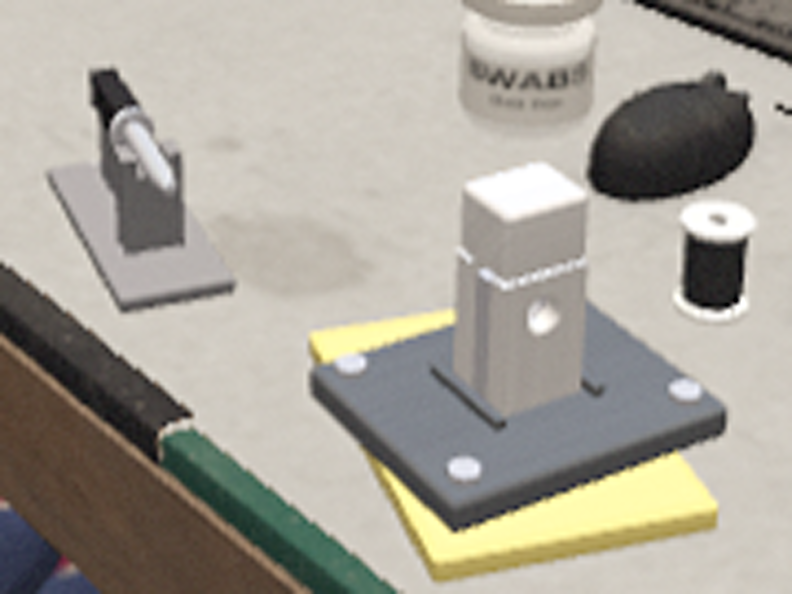

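>>> move_arm --rows '[{"ry": 0.122}, {"ry": 0.122}, {"ry": 0.122}, {"ry": 0.122}, {"ry": 0.122}, {"ry": 0.122}, {"ry": 0.122}, {"ry": 0.122}, {"ry": 0.122}, {"ry": 0.122}]'

```text
validation failed for argument at $.ro...
```

```bash
cat >> h.py <<'E'
def delta(env,target,yaw=None):
    "tool-frame shift (cm) to a target (mm), and turn about tool y"
    s=env.state();R=Ro.from_euler('xyz',s["tcp_rot"]).as_matrix()
    d=R.T@(np.array(target)-s["eef_pos"])/10
    print("t",round(s["t"],2),"pos",s["eef_pos"].round(1),"rot",s["tcp_rot"].round(4),"open",round(s["opening"],3),"F",s["ft_force"].round(1))
    print("shift cm",d.round(2), "" if yaw is None else "ry %.3f"%(s["tcp_rot"][2]-yaw))
E
python3 - <<'E'
from cell import env
from h import *
delta(env,[528,118,235],-0.11)
E
```

```text
t 0.15 pos [206.5 589.8 233.2] rot [-1.5707e+00  7.0000e-04  1.2340e+00] open 0.997 F [-0.5  0.7  0.1]
shift cm [-33.9   -0.16 -45.94] ry 1.344
```

>>> move_arm --rows '[{"tx": 0, "ty": 0, "tz": 0, "rx": 0, "ry": 0.122, "rz": 0, "grip": 100}, {"tx": 0, "ty": 0, "tz": 0, "rx": 0, "ry": 0.122, "rz": 0, "grip": 100}, {"tx": 0, "ty": 0, "tz": 0, "rx": 0, "ry": 0.122, "rz": 0, "grip": 100}, {"tx": 0, "ty": 0, "tz": 0, "rx": 0, "ry": 0.122, "rz": 0, "grip": 100}, {"tx": 0, "ty": 0, "tz": 0, "rx": 0, "ry": 0.122, "rz": 0, "grip": 100}, {"tx": 0, "ty": 0, "tz": 0, "rx": 0, "ry": 0.122, "rz": 0, "grip": 100}, {"tx": 0, "ty": 0, "tz": 0, "rx": 0, "ry": 0.122, "rz": 0, "grip": 100}, {"tx": 0, "ty": 0, "tz": 0, "rx": 0, "ry": 0.122, "rz": 0, "grip": 100}, {"tx": 0, "ty": 0, "tz": 0, "rx": 0, "ry": 0.122, "rz": 0, "grip": 100}, {"tx": 0, "ty": 0, "tz": 0, "rx": 0, "ry": 0.122, "rz": 0, "grip": 100}]'

```text
t: 0.98
eef_pos: [206.5, 589.8, 233.4]
tcp_rot: [-1.571, 0.0, 0.008]
ft_force: [-0.5, -0.2, -0.0]
opening: 0.993
```

```bash
python3 - <<'E'
from cell import env
from h import *
delta(env,[528,118,235],-0.11)
E
```

```text
t 0.98 pos [206.5 589.8 233.4] rot [-1.5712e+00  2.0000e-04  8.0000e-03] open 0.993 F [-0.5 -0.2 -0. ]
shift cm [ 31.78  -0.15 -47.44] ry 0.118
```

>>> move_arm --rows '[{"tx": 2.1, "ty": 0, "tz": -3.16, "rx": 0, "ry": 0, "rz": 0, "grip": 100}, {"tx": 2.1, "ty": 0, "tz": -3.16, "rx": 0, "ry": 0, "rz": 0, "grip": 100}, {"tx": 2.1, "ty": 0, "tz": -3.16, "rx": 0, "ry": 0, "rz": 0, "grip": 100}, {"tx": 2.1, "ty": 0, "tz": -3.16, "rx": 0, "ry": 0, "rz": 0, "grip": 100}, {"tx": 2.1, "ty": 0, "tz": -3.16, "rx": 0, "ry": 0, "rz": 0, "grip": 100}, {"tx": 2.1, "ty": 0, "tz": -3.16, "rx": 0, "ry": 0, "rz": 0, "grip": 100}, {"tx": 2.1, "ty": 0, "tz": -3.16, "rx": 0, "ry": 0, "rz": 0, "grip": 100}, {"tx": 2.1, "ty": 0, "tz": -3.16, "rx": 0, "ry": 0, "rz": 0, "grip": 100}, {"tx": 2.1, "ty": 0, "tz": -3.16, "rx": 0, "ry": 0, "rz": 0, "grip": 100}, {"tx": 2.1, "ty": 0, "tz": -3.16, "rx": 0, "ry": 0, "rz": 0, "grip": 100}]'

```text
t: 1.82
eef_pos: [421.6, 275.2, 233.7]
tcp_rot: [-1.571, -0.0, 0.014]
ft_force: [0.7, -0.4, 0.1]
opening: 1.002
```

>>> move_arm --rows '[{"tx": 2.1, "ty": 0, "tz": -3.16, "rx": 0, "ry": 0, "rz": 0, "grip": 100}, {"tx": 2.1, "ty": 0, "tz": -3.16, "rx": 0, "ry": 0, "rz": 0, "grip": 100}, {"tx": 2.1, "ty": 0, "tz": -3.16, "rx": 0, "ry": 0, "rz": 0, "grip": 100}, {"tx": 2.1, "ty": 0, "tz": -3.16, "rx": 0, "ry": 0, "rz": 0, "grip": 100}, {"tx": 2.1, "ty": 0, "tz": -3.16, "rx": 0, "ry": 0.1, "rz": 0, "grip": 100}, {"tx": 0, "ty": 0, "tz": 0, "rx": 0, "ry": 0, "rz": 0, "grip": 100}, {"tx": 0, "ty": 0, "tz": 0, "rx": 0, "ry": 0, "rz": 0, "grip": 100}]'

```text
t: 2.4
eef_pos: [528.7, 118.8, 233.2]
tcp_rot: [-1.571, 0.001, -0.089]
ft_force: [-0.8, 0.5, 0.5]
opening: 1.003
```

```bash
cat >> h.py <<'E'
def snap(env,n,tag):
    C=cal(env,n);p,d=env.read_camera(n)
    cv2.imwrite(f"pics/{tag}.png",p);np.savez(f"pics/{tag}.npz",p=p,d=d,f=C[0],cx=C[1],cy=C[2],e=C[3],R=C[4]);return C,p,d
def load(tag):
    z=np.load(f"pics/{tag}.npz");return (float(z["f"]),float(z["cx"]),float(z["cy"]),z["e"],z["R"]),z["p"],z["d"]
E
python3 - <<'E'
from cell import env
from h import *
delta(env,[528,118,235],-0.11)
snap(env,"wrist","w1")
E
```

```text
t 2.4 pos [528.7 118.8 233.2] rot [-1.5708e+00  7.0000e-04 -8.9100e-02] open 1.003 F [-0.8  0.5  0.5]
shift cm [-0.07 -0.18 -0.09] ry 0.021
```

View pics/w1.png

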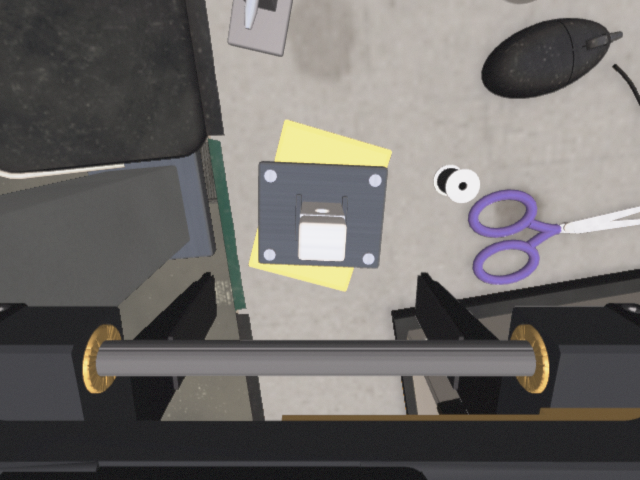

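```bash
python3 - <<'E'
from h import *
C,p,d=load("w1")
cv2.imwrite("pics/w1z.png",cv2.resize(p[150:280,240:400],None,fx=4.6,fy=4.6,interpolation=cv2.INTER_CUBIC))
W=cloud(C,d)
for u,v in [(322,245),(322,218),(322,206),(290,190),(350,180),(270,175),(500,80),(420,150)]: print(u,v,W[v,u].round(1),p[v,u])
E
```

```text
322 245 [533.8 110.2 104.9] [242 239 238]
322 218 [535.5 127.1  88.9] [118 121 127]
322 206 [536.2 127.1  42.3] [116 118 124]
290 190 [507.7 141.2  24.4] [119 109 105]
350 180 [564.  145.3  23.1] [114 104 101]
270 175 [491.4 157.1  28.8] [226 213 210]
500 80 [699.5 220.3  21.8] [42 42 42]
420 150 [635.2 164.9  -1. ] [174 181 187]
```

View pics/w1z.png

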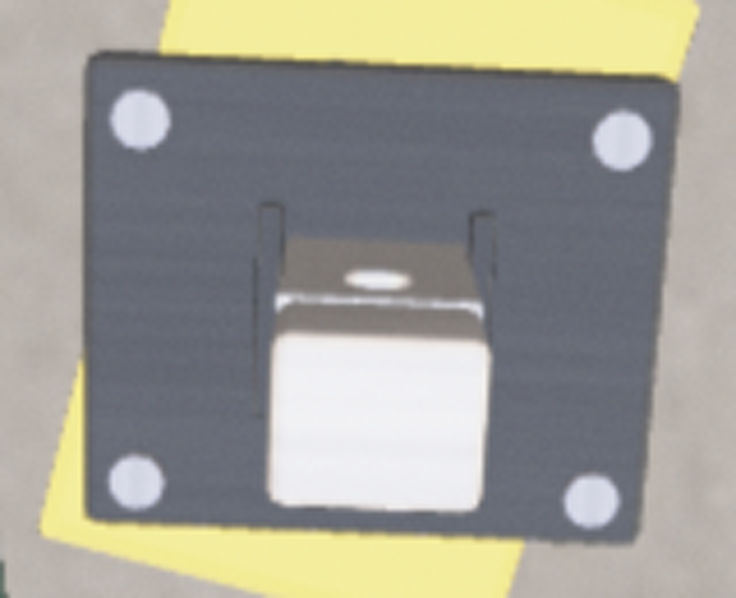

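```bash
python3 - <<'E'
from h import *
C,p,d=load("w1")
a=p.astype(int)
m=((a.min(-1)>190)).astype(np.uint8); m[:150]=0;m[280:]=0;m[:,:240]=0;m[:,400:]=0
n,l,st,ce=cv2.connectedComponentsWithStats(m)
scr=[]
for i in range(1,n):
    if st[i,4]<20: continue
    uv=ce[i]; print(st[i],uv.round(1),ray(C,uv,24.5)[0].round(1))
    if 80<st[i,4]<250: scr.append(ray(C,uv,24.5)[0][:2])
    if st[i,4]>800:
        c,_=cv2.findContours((l==i).astype(np.uint8),cv2.RETR_EXTERNAL,cv2.CHAIN_APPROX_NONE)
        q=ray(C,c[0][:,0].astype(float),106)[:,:2].astype(np.float32); r=cv2.minAreaRect(q);print("yoketop",r)
scr=np.array(scr);print(scr,scr.mean(0))
print("hole",ray(C,(240+378/4.6-.4,150+280/4.6-.4),62))
# yellow pad
y=((a[...,1]>170)&(a[...,0]<170)).astype(np.uint8);y[320:]=0;y=cv2.morphologyEx(y,cv2.MORPH_OPEN,np.ones((3,3)))
pts=np.argwhere(y)[:,::-1].astype(float)
print("pad",cv2.minAreaRect(ray(C,pts,10)[:,:2].astype(np.float32)))
# dark plate
g=((a.max(-1)<140)&(a.min(-1)>60)).astype(np.uint8);g[:155]=0;g[272:]=0;g[:,:255]=0;g[:,:]*=1;g[:,392:]=0
g=cv2.morphologyEx(g,cv2.MORPH_OPEN,np.ones((3,3)))
n,l,st,ce=cv2.connectedComponentsWithStats(g);i=1+np.argmax(st[1:,4])
pts=np.argwhere(l==i)[:,::-1].astype(float);print("plate",cv2.minAreaRect(ray(C,pts,24)[:,:2].astype(np.float32)))
E
```

```text
[265 170  12  12 107] [270.  175.5] [490.8 156.2  24.5]
[369 175  12  11 105] [374.9 180. ] [586.8 143.5  24.5]
[316 209  12   4  38] [321.7 210.4] [535.5 119.2  24.5]
[ 299  223   47   38 1709] [321.8 241.4] [533.   88.8  24.5]
yoketop ((534.0275268554688, 113.0442123413086), (28.885934829711914, 34.378482818603516), 84.2535400390625)
[264 250  11  10  93] [269.1 254.4] [480.7  80.1  24.5]
[363 254  11  10  92] [368.1 258.5] [576.6  67.4  24.5]
[[490.81809916 156.16993691]
 [586.81350073 143.46681569]
 [480.7136691   80.11425217]
 [576.62358701  67.42287861]] [533.742214   111.79347085]
hole [[535.68746888 127.31859606  62.        ]]
pad ((643.2747802734375, 152.2018585205078), (390.0989990234375, 300.096435546875), 5.223996639251709)
plate ((533.8466186523438, 113.67503356933594), (99.25096130371094, 118.97626495361328), 82.33457946777344)
```

>>> move_arm --rows '[{"tx": -0.55, "ty": 0.9, "tz": 3.21, "rx": 0, "ry": 0, "rz": 0, "grip": 100}, {"tx": -0.55, "ty": 0.9, "tz": 3.21, "rx": 0, "ry": 0, "rz": 0, "grip": 100}, {"tx": -0.55, "ty": 0.9, "tz": 3.21, "rx": 0, "ry": 0, "rz": 0, "grip": 100}, {"tx": -0.55, "ty": 0.9, "tz": 3.21, "rx": 0, "ry": 0, "rz": 0, "grip": 100}, {"tx": -0.55, "ty": 0.9, "tz": 3.21, "rx": 0, "ry": 0, "rz": 0, "grip": 100}, {"tx": -0.55, "ty": 0.9, "tz": 3.21, "rx": 0, "ry": 0, "rz": 0, "grip": 100}, {"tx": -0.55, "ty": 0.9, "tz": 3.21, "rx": 0, "ry": 0, "rz": 0, "grip": 100}, {"tx": 0, "ty": 0, "tz": 0, "rx": 0, "ry": 0.1, "rz": 0, "grip": 100}, {"tx": 0, "ty": 0, "tz": 0, "rx": 0, "ry": 0.1, "rz": 0, "grip": 100}, {"tx": 0, "ty": 0, "tz": 0, "rx": 0, "ry": 0, "rz": 0, "grip": 100}]'

```text
t: 3.28
eef_pos: [507.4, 349.3, 170.3]
tcp_rot: [-1.571, 0.001, -0.287]
ft_force: [0.1, -0.3, 0.2]
opening: 1.0
```

```bash
python3 - <<'E'
from cell import env
from h import *
delta(env,[511,347,170],-0.29)
C,p,d=snap(env,"wrist","w2")
cv2.imwrite("pics/w2z.png",cv2.resize(p[120:320,200:440],None,fx=3,fy=3,interpolation=cv2.INTER_CUBIC))
E
```

```text
t 3.28 pos [507.4 349.3 170.3] rot [-1.5713e+00  7.0000e-04 -2.8670e-01] open 1.0 F [ 0.1 -0.3  0.2]
shift cm [ 0.41  0.03 -0.12] ry 0.003
```

View pics/w2z.png

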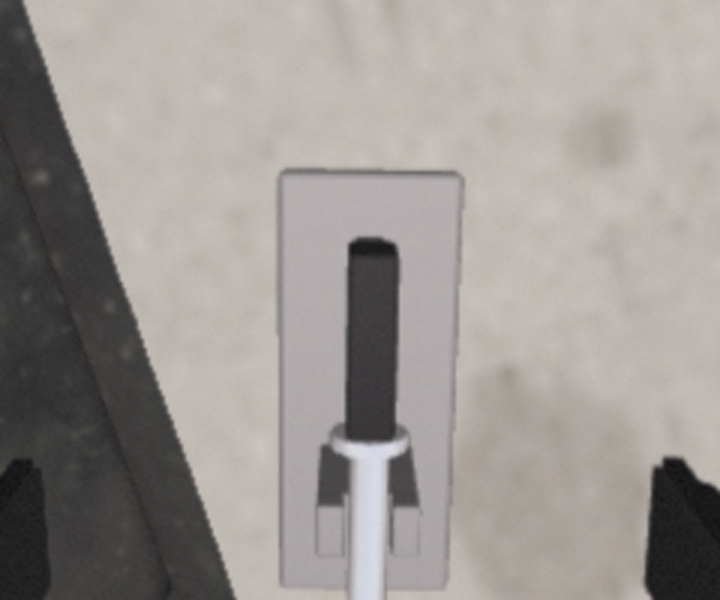

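```bash
python3 - <<'E'
from h import *
C,p,d=load("w2");W=cloud(C,d)
z=lambda u,v:((200+(u+.5)/3-.5),(120+(v+.5)/3-.5))
A=ray(C,z(373,254),59)[0];B=ray(C,z(371,436),59)[0]
print("grip far end",A,"collar outer",B,np.linalg.norm(A-B),"yaw",np.arctan2(-(A-B)[0],(A-B)[1]))
print("mid",(A+B)/2)
# shank axis at z=50: row 580
S=ray(C,z(368,580),55)[0];print("shank",S); D=A-S;print("yaw",np.arctan2(-D[0],D[1]))
# rest base corners z=8
Q=ray(C,[z(281,172),z(462,174),z(447,588),z(281,586)],8);print(Q.round(1)); 
ax=(Q[0]+Q[1])/2-(Q[2]+Q[3])/2;print("rest",np.linalg.norm(ax),np.arctan2(-ax[0],ax[1]),Q.mean(0))
for u,v in [(324,200),(324,240),(323,300)]:print(W[v,u].round(1))
E
```

```text
grip far end [521.18170408 372.74337296  59.        ] collar outer [508.49259291 330.37613394  59.        ] 44.22664902739425 yaw -0.2910006817636674
mid [514.83714849 351.55975345  59.        ]
shank [496.75301864 292.11957758  55.        ]
yaw -0.2942031232714185
[[501.9 391.    8. ]
 [548.2 376.9   8. ]
 [512.5 259.6   8. ]
 [465.4 274.1   8. ]]
rest 122.49318739156203 -0.2987072370443837 [507.01016525 325.41889606   8.        ]
[520.6 367.7  16.5]
[514.1 348.1  58.7]
[500.2 302.2  54.9]
```

```bash
python3 - <<'E'
from cell import env
from h import *
delta(env,[516.8,358.2,50],-0.295)
E
```

```text
t 3.33 pos [507.8 348.7 170.6] rot [-1.571e+00  4.000e-04 -2.817e-01] open 1.0 F [-0.4 -0.9  0.1]
shift cm [ 0.61 12.06  1.16] ry 0.013
```

>>> move_arm --rows '[{"tx": 0.3, "ty": 2, "tz": 0.58, "rx": 0, "ry": 0.01, "rz": 0, "grip": 100}, {"tx": 0.3, "ty": 2, "tz": 0.58, "rx": 0, "ry": 0, "rz": 0, "grip": 100}, {"tx": 0, "ty": 2, "tz": 0, "rx": 0, "ry": 0, "rz": 0, "grip": 100}, {"tx": 0, "ty": 2, "tz": 0, "rx": 0, "ry": 0, "rz": 0, "grip": 100}, {"tx": 0, "ty": 2, "tz": 0, "rx": 0, "ry": 0, "rz": 0, "grip": 100}, {"tx": 0, "ty": 2, "tz": 0, "rx": 0, "ry": 0, "rz": 0, "grip": 100}, {"tx": 0, "ty": 0, "tz": 0, "rx": 0, "ry": 0, "rz": 0, "grip": 100}]'

```text
t: 3.92
eef_pos: [516.3, 356.3, 47.6]
tcp_rot: [-1.574, 0.004, -0.292]
ft_force: [-0.7, 0.2, -0.2]
opening: 1.005
```

```bash
python3 - <<'E'
from cell import env
from h import *
delta(env,[516.8,358.2,50],-0.295)
C,p,d=snap(env,"wrist","w3")
E
```

```text
t 3.92 pos [516.3 356.3  47.6] rot [-1.5743  0.0036 -0.2921] open 1.005 F [-0.7  0.2 -0.2]
shift cm [-0.01 -0.25  0.2 ] ry 0.003
```

View pics/w3.png

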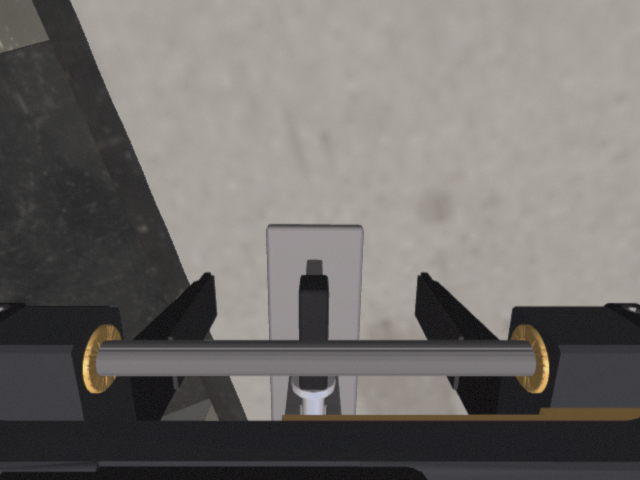

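>>> move_arm --rows '[{"tx": 0, "ty": -0.2, "tz": 0.15, "rx": 0, "ry": 0, "rz": 0, "grip": 50}, {"tx": 0, "ty": 0, "tz": 0, "rx": 0, "ry": 0, "rz": 0, "grip": 0}, {"tx": 0, "ty": 0, "tz": 0, "rx": 0, "ry": 0, "rz": 0, "grip": 0}, {"tx": 0, "ty": 0, "tz": 0, "rx": 0, "ry": 0, "rz": 0, "grip": 0}, {"tx": 0, "ty": 0, "tz": 0, "rx": 0, "ry": 0, "rz": 0, "grip": 0}, {"tx": 0, "ty": 0, "tz": 0, "rx": 0, "ry": 0, "rz": 0, "grip": 0}, {"tx": 0, "ty": 0, "tz": 0, "rx": 0, "ry": 0, "rz": 0, "grip": 0}, {"tx": 0, "ty": 0, "tz": 0, "rx": 0, "ry": 0, "rz": 0, "grip": 0}, {"tx": 0, "ty": 0, "tz": 0, "rx": 0, "ry": 0, "rz": 0, "grip": 0}, {"tx": 0, "ty": 0, "tz": 0, "rx": 0, "ry": 0, "rz": 0, "grip": 0}]'

```text
t: 4.8
eef_pos: [518.6, 358.4, 52.6]
tcp_rot: [-1.571, 0.0, -0.296]
ft_force: [-1.0, 1.3, 0.6]
opening: 0.352
```

>>> move_arm --rows '[{"tx": 0, "ty": 0, "tz": 0, "rx": 0, "ry": 0, "rz": 0, "grip": 0}, {"tx": 0, "ty": 0, "tz": 0, "rx": 0, "ry": 0, "rz": 0, "grip": 0}, {"tx": 0, "ty": 0, "tz": 0, "rx": 0, "ry": 0, "rz": 0, "grip": 0}]'

```text
t: 5.05
eef_pos: [518.6, 358.4, 52.6]
tcp_rot: [-1.571, 0.0, -0.296]
ft_force: [0.4, -0.8, 0.4]
opening: 0.145
```

>>> move_arm --rows '[{"tx": 0, "ty": 0, "tz": 0, "rx": 0, "ry": 0, "rz": 0, "grip": 0}, {"tx": 0, "ty": 0, "tz": 0, "rx": 0, "ry": 0, "rz": 0, "grip": 0}, {"tx": 0, "ty": 0, "tz": 0, "rx": 0, "ry": 0, "rz": 0, "grip": 0}, {"tx": 0, "ty": -0.3, "tz": 0, "rx": 0, "ry": 0, "rz": 0, "grip": 0}, {"tx": 0, "ty": -0.7, "tz": 0, "rx": 0, "ry": 0, "rz": 0, "grip": 0}, {"tx": 0, "ty": -1, "tz": 0, "rx": 0, "ry": 0, "rz": 0, "grip": 0}, {"tx": 0, "ty": -1, "tz": 0, "rx": 0, "ry": 0, "rz": 0, "grip": 0}, {"tx": 0, "ty": -1, "tz": 0, "rx": 0, "ry": 0, "rz": 0, "grip": 0}, {"tx": 0, "ty": 0, "tz": 0, "rx": 0, "ry": 0, "rz": 0, "grip": 0}, {"tx": 0, "ty": 0, "tz": 0, "rx": 0, "ry": 0, "rz": 0, "grip": 0}]'

```text
t: 5.88
eef_pos: [519.1, 358.5, 93.8]
tcp_rot: [-1.569, -0.002, -0.296]
ft_force: [0.2, -0.5, -1.1]
opening: 0.122
```

```bash
python3 - <<'E'
from cell import env
from h import *
delta(env,[516.8,358.2,90],-0.295)
C,p,d=snap(env,"wrist","w4")
C,q,d=snap(env,"scene","s4")
cv2.imwrite("pics/s4z.png",cv2.resize(q[190:330,210:390],None,fx=4.4,fy=4.4,interpolation=cv2.INTER_CUBIC))
E
```

```text
t 5.88 pos [519.1 358.5  93.8] rot [-1.5693 -0.0016 -0.296 ] open 0.122 F [ 0.2 -0.5 -1.1]
shift cm [-0.21  0.38 -0.09] ry -0.001
```

View pics/w4.png

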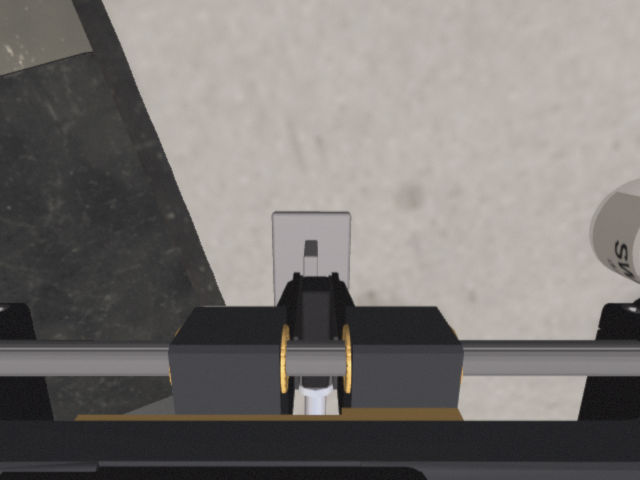

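View pics/s4z.png

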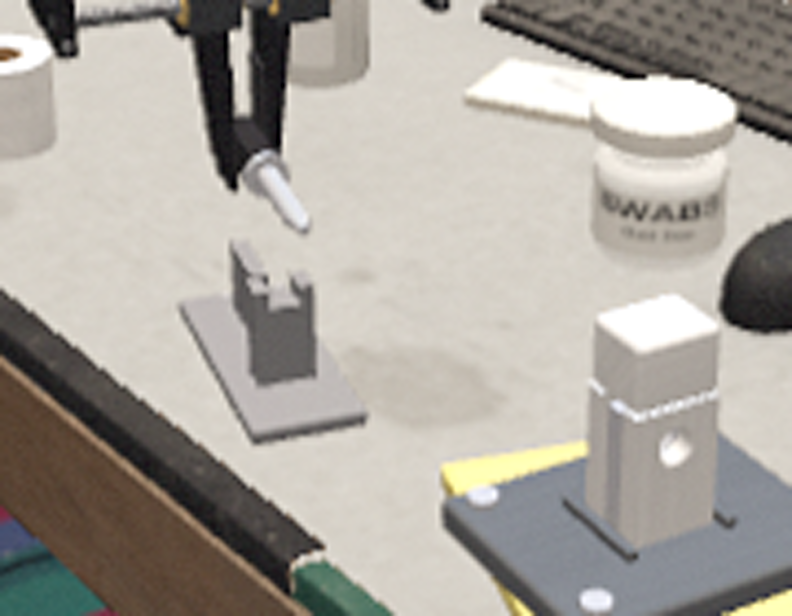

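>>> move_arm --rows '[{"tx": 0, "ty": 0, "tz": 0, "rx": 0, "ry": -0.085, "rz": 0, "grip": 0}, {"tx": 0, "ty": 0, "tz": 0, "rx": 0, "ry": -0.085, "rz": 0, "grip": 0}, {"tx": 0.9, "ty": 0, "tz": -2.48, "rx": 0, "ry": 0, "rz": 0, "grip": 0}, {"tx": 0.9, "ty": 0, "tz": -2.48, "rx": 0, "ry": 0, "rz": 0, "grip": 0}, {"tx": 0.9, "ty": 0, "tz": -2.48, "rx": 0, "ry": 0, "rz": 0, "grip": 0}, {"tx": 0.9, "ty": 0, "tz": -2.48, "rx": 0, "ry": 0, "rz": 0, "grip": 0}, {"tx": 0.9, "ty": 0, "tz": -2.48, "rx": 0, "ry": 0, "rz": 0, "grip": 0}, {"tx": 0, "ty": 1.4, "tz": 0, "rx": 0, "ry": 0, "rz": 0, "grip": 0}, {"tx": 0, "ty": 1.4, "tz": 0, "rx": 0, "ry": 0, "rz": 0, "grip": 0}, {"tx": 0, "ty": 0, "tz": 0, "rx": 0, "ry": 0, "rz": 0, "grip": 0}]'

```text
t: 6.82
eef_pos: [546.7, 228.7, 62.2]
tcp_rot: [-1.572, 0.004, -0.127]
ft_force: [0.4, 0.9, -1.5]
opening: 0.124
```

>>> move_arm --rows '[{"tx": 0, "ty": 0, "tz": 0, "rx": 0, "ry": 0, "rz": 0, "grip": 0}, {"tx": 0, "ty": 0, "tz": 0, "rx": 0, "ry": 0, "rz": 0, "grip": 0}]'

```text
t: 6.98
eef_pos: [547.7, 230.0, 64.9]
tcp_rot: [-1.571, -0.0, -0.126]
ft_force: [-0.4, -0.2, 0.1]
opening: 0.127
```

```bash
python3 - <<'E'
from cell import env
from h import *
delta(env,[548.8,229.9,64.5],-0.125)
C,p,d=snap(env,"top","t5")
cv2.imwrite("pics/t5z.png",cv2.resize(p[210:320,340:450],None,fx=5.4,fy=5.4,interpolation=cv2.INTER_CUBIC))
C,q,d=snap(env,"scene","s5")
cv2.imwrite("pics/s5z.png",cv2.resize(q[200:320,280:420],None,fx=5,fy=5,interpolation=cv2.INTER_CUBIC))
C,p,d=snap(env,"wrist","w5")
E
```

```text
t 6.98 pos [547.7 230.   64.9] rot [-1.5707 -0.     -0.1256] open 0.127 F [-0.4 -0.2  0.1]
shift cm [0.11 0.04 0.01] ry -0.001
```

View pics/t5z.png

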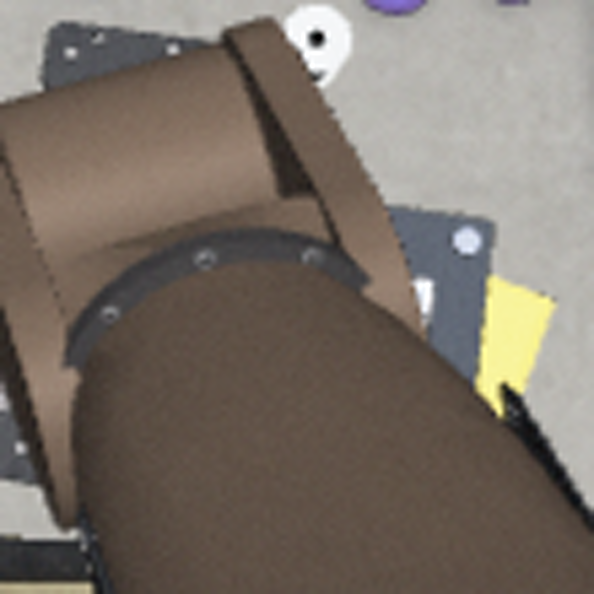

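View pics/s5z.png

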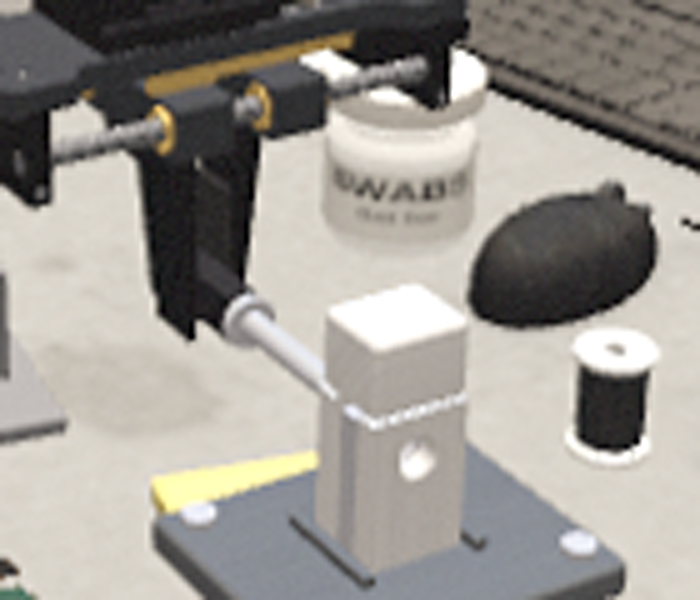

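View pics/w5.png

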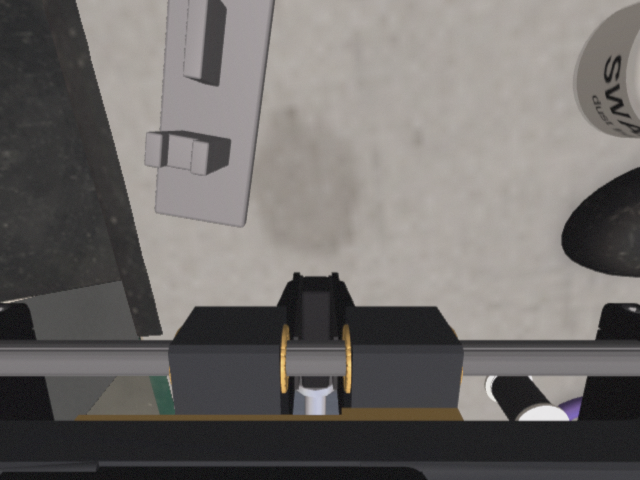

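```bash
python3 - <<'E'
from h import *
C,p,d=load("s5");W=cloud(C,d)
c0=np.array([534,112.8,62.]);u=np.array([.125,.992,0])
for k in [-15,15,30,45,84,118]: print(k,proj(C,c0+k*u).round(1), (proj(C,c0+k*u)[0]-[280,200]*1)*5)
cv2.imwrite("pics/s5zz.png",cv2.resize(p[250:305,318:375],None,fx=10,fy=10,interpolation=cv2.INTER_LINEAR))
x=proj(C,c0-15*u)[0]
print(W[292,363],p[285:300,355:371].min(-1))
E
```

```text
-15 [[362.9 290.3]] [414.57554154 451.62004809]
15 [[352.  281.9]] [359.84065387 409.40719503]
30 [[346.7 277.8]] [333.66859356 389.22267683]
45 [[341.6 273.9]] [308.2477099  369.61748401]
84 [[329.1 264.2]] [245.44519619 321.182685  ]
118 [[318.9 256.3]] [194.26848129 281.71397979]
[536.58524319 102.09755913  55.2584662 ] [[217 199 160 151 152 152 151 155 156 156 156 154 157 155 156 157]
 [149 152 155 154 152 152 154 153 158 155 153 156 158 155 157 158]
 [153 156 155 156 154 154 153 153 152 146 144 151 158 155 157 157]
 [153 157 157 156 151 152 167 175 155 158 148 144 155 154 158 158]
 [154 155 159 153 148 166 204 200 168 184 163 150 153 152 156 157]
 [153 155 157 153 150 203 220 206 215 213 190 166 159 152 155 157]
 [153 155 154 153 148 220 217 238 246 232 214 192 165 154 156 155]
 [153 156 155 151 147 233 247 255 255 246 231 208 165 154 156 158]
 [154 158 157 153 148 234 255 255 255 253 229 188 159 154 155 159]
 [155 156 155 154 150 208 252 255 255 235 194 157 153 155 155 157]
 [155 156 157 153 152 165 208 229 215 186 157 155 157 156 156 157]
 [156 158 158 155 151 152 164 167 153 153 154 155 156 153 158 156]
 [154 157 156 153 153 152 154 152 157 155 157 154 156 155 155 157]
 [156 158 156 154 156 154 155 154 155 153 156 157 156 156 157 158]
 [158 156 157 154 155 155 155 158 157 154 157 156 155 156 156 157]]
```

View pics/s5zz.png

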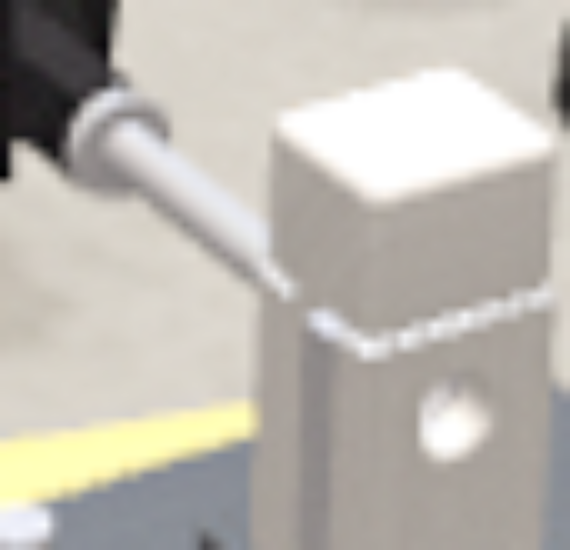

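```bash
python3 - <<'E'
from h import *
C,p,d=load("s5")
g=p.astype(int)
for u in range(329,348): print(u,g[262:286,u].mean(-1).astype(int))
E
```

```text
329 [169 206 203 175 147 130 134 163 201 213 209 210 211 207 204 206 209 209
 210 209 210 207 205 207]
330 [210 235 220 197 170 139 126 159 200 210 208 210 211 210 202 204 208 208
 210 211 211 209 206 207]
331 [218 240 231 216 192 164 132 171 208 208 207 209 211 209 206 205 207 211
 212 214 212 212 209 209]
332 [166 223 237 228 212 187 155 148 197 211 206 208 211 211 209 206 206 212
 213 213 212 212 211 211]
333 [137 184 228 236 226 209 183 151 149 193 208 208 210 211 210 206 207 212
 214 213 213 211 212 214]
334 [147 134 198 231 235 224 203 176 147 159 197 211 212 213 210 207 206 211
 213 211 210 209 211 213]
335 [208 204 209 229 237 232 221 202 172 141 175 207 215 213 211 208 210 210
 212 209 208 209 212 213]
336 [212 211 210 217 231 235 231 219 197 165 138 178 212 217 211 211 212 212
 213 211 210 211 213 213]
337 [212 212 210 211 219 232 234 229 214 192 159 149 200 217 213 214 213 213
 213 213 212 213 213 211]
338 [212 211 209 208 209 222 234 234 227 212 186 155 152 197 213 215 214 211
 210 213 213 214 212 208]
339 [212 212 209 209 210 212 224 234 233 224 207 184 147 163 204 215 2
[... 156 characters left out ...]
 209 210 212 220 232 235 232 221 202 171 143 179 209 213
 211 211 213 213 211 209]
342 [212 212 211 208 209 211 212 212 220 232 236 230 216 194 154 146 197 215
 213 213 215 215 213 214]
343 [213 212 211 211 211 213 212 213 214 226 236 236 231 216 197 159 165 198
 205 198 194 194 192 192]
344 [211 214 213 214 208 200 202 200 200 201 217 225 225 215 229 215 172 161
 167 163 165 164 163 164]
345 [217 192 170 175 173 172 167 168 167 165 169 168 168 165 197 239 212 157
 160 161 160 161 162 160]
346 [252 224 176 158 161 163 164 163 161 159 157 157 158 157 160 188 235 215
 161 161 163 164 163 161]
347 [255 249 214 171 162 164 164 162 160 157 159 159 160 158 154 159 189 183
 160 159 161 161 163 162]
```

```bash
python3 - <<'E'
from h import *
C,p,d=load("w5")
g=p.astype(int).mean(-1).astype(int)
for v in (330,385,395,405,412): print(v,g[v,285:350])
tcp=np.array([547.7,230,64.9]);tx=np.array([np.cos(-.1256),np.sin(-.1256),0]);tz=np.array([-tx[1],tx[0],0])
print("eye tool", (C[3]-tcp)@tx,(C[3]-tcp)@tz, C[3][2]-tcp[2], Ro.from_matrix(C[4]).as_euler('xyz'))
for uv,z in [((316,405),62.5),((316,330),71.5),((316.5,388),62.5)]:
    q=ray(C,uv,z)[0];print(uv,(q-tcp)@tx,(q-tcp)@tz)
for t,pos,yaw in [("w1",[528.7,118.8,233.2],-.0891),("w2",[507.4,349.3,170.3],-.2867),("w4",[519.1,358.5,93.8],-.296)]:
    C,_,_=load(t);tx=np.array([np.cos(yaw),np.sin(yaw),0]);tz=np.array([-tx[1],tx[0],0]);e=C[3]-pos
    print(t,e@tx,e@tz,e[2],Ro.from_matrix(C[4]).as_euler('xyz'))
cv2.imwrite("pics/w5z.png",cv2.resize(p[270:420,260:370],None,fx=4,fy=4,interpolation=cv2.INTER_CUBIC))
E
```

```text
330 [86 84 88 87 42 21 20 22 20 28 25 30 29 31 30 31 35 39 43 44 47 48 48 50
 46 49 48 46 49 46 46 47 49 47 48 46 45 46 45 46 47 46 44 43 34 28 29 30
 29 31 31 32 24 25 23 23 23 47 79 79 75 82 87 82 54]
385 [104  91  95  44  26  22  22  23  29  51  68  67  67  76 105 116 105  76
  49  43  46  47  45  46  46  45  44  46  45  43  45  45  47  47  41  43
  45  46  45  46  48  44  50  76 105 127 150 131  75  67  67  66  45  26
  19  25  24  23  47  86  84 115 153 169 166]
395 [ 35  35  31  27  25  21  19  24  35  66  96  99  99 101 100  99 100 106
 129 156 173 184 189 196 199 200 199 200 202 201 201 200 198 198 197 195
 195 195 192 190 183 171 138 107  98 100 101  99 100  99  99  95  62  28
  16  22  20  23  25  29  30  32  30  29  32]
405 [ 35  35  35  27  24  28  23  31  57  96  98  99 100  99 100  99 100  99
  98  97 114 139 152 165 178 185 188 190 192 193 194 199 200 202 201 199
 194 184 178 167 131 103 100  99  97  96  97  99  98  98  99  98  93  53
  30  22  24  24  25  30  30  30  30  28  31]
412 [ 34  36  32  33  24  21  24  47  88 101 101 101 102 102 103 100 103 102
  99  97 112 141 153 168 178 184 188 189 192 194 194 198 201 201 200 199
 192 182 179 164 127 105 102 101 102 102 102 102 101 100 100 101 100  83
  38  25  44  75  79  77  75  76  78  77  79]
eye tool 1.0962079498475006 78.82428872044936 151.78149291858833 [-2.78405100e-01  1.47144432e-05 -1.24981025e-01]
(316, 405) 1.4425916592130588 -47.74713634252019
(316, 330) 1.3843665510858734 -3.2745518614503553
(316.5, 388) 1.6647759346623645 -38.392344137234865
w1 1.2845707180336658 78.74060787530205 151.37007094020043 [-0.27881078  0.00149328 -0.08868323]
w2 1.0903883567828188 78.96061624035046 151.41783095979986 [-0.27939783  0.00154239 -0.28626373]
w4 0.6400281148463411 78.69606067896717 151.49174918023238 [-0.27745957 -0.00066865 -0.29553664]
```

View pics/w5z.png

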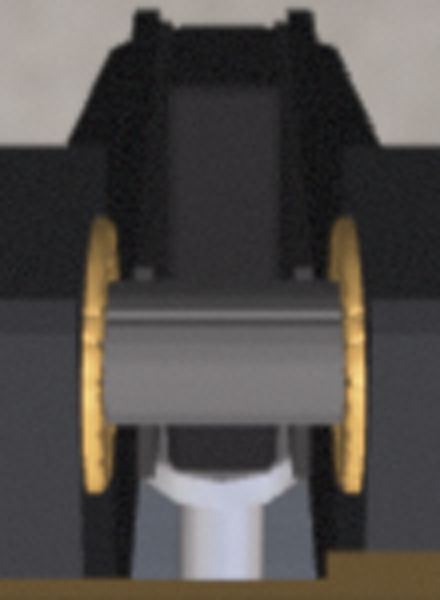

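>>> move_arm --rows '[{"tx": 0, "ty": 0.1, "tz": 0, "rx": 0, "ry": 0, "rz": 0, "grip": 0}, {"tx": 0, "ty": 0, "tz": -0.5, "rx": 0, "ry": 0, "rz": 0, "grip": 0}, {"tx": 0, "ty": 0, "tz": -0.5, "rx": 0, "ry": 0, "rz": 0, "grip": 0}, {"tx": 0, "ty": 0, "tz": -0.4, "rx": 0, "ry": 0, "rz": 0, "grip": 0}, {"tx": 0, "ty": 0, "tz": -0.3, "rx": 0, "ry": 0, "rz": 0, "grip": 0}, {"tx": 0, "ty": 0, "tz": -0.3, "rx": 0, "ry": 0, "rz": 0, "grip": 0}, {"tx": 0, "ty": 0, "tz": 0, "rx": 0, "ry": 0, "rz": 0, "grip": 0}, {"tx": 0, "ty": 0, "tz": 0, "rx": 0, "ry": 0, "rz": 0, "grip": 0}]'

```text
t: 7.8
eef_pos: [545.2, 209.7, 63.7]
tcp_rot: [-1.571, -0.0, -0.126]
ft_force: [-0.5, 0.2, 0.2]
opening: 0.125
```

```bash
python3 - <<'E'
from cell import env
from h import *
delta(env,[532.9+.125*49,112.9+.992*49,64],-0.125)
C,q,d=snap(env,"scene","s6")
cv2.imwrite("pics/s6z.png",cv2.resize(q[230:320,300:420],None,fx=6,fy=6,interpolation=cv2.INTER_CUBIC))
C,p,d=load("s5")
e=np.abs(p.astype(int)-q).max(-1); e[:250]=0; print(np.argwhere(e[260:340,340:420]>40).shape)
E
```

```text
t 7.8 pos [545.2 209.7  63.7] rot [-1.5707e+00 -1.0000e-04 -1.2640e-01] open 0.125 F [-0.5  0.2  0.2]
shift cm [-0.01 -0.03 -4.85] ry -0.001
(4, 2)
```

View pics/s6z.png

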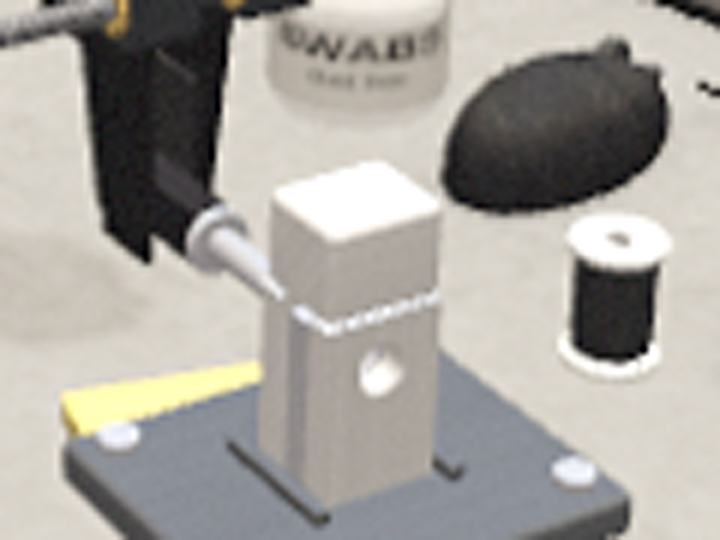

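>>> move_arm --rows '[{"tx": 0, "ty": 0, "tz": -0.2, "rx": 0, "ry": 0, "rz": 0, "grip": 0}, {"tx": 0, "ty": 0, "tz": -0.2, "rx": 0, "ry": 0, "rz": 0, "grip": 0}, {"tx": 0, "ty": 0, "tz": -0.2, "rx": 0, "ry": 0, "rz": 0, "grip": 0}, {"tx": 0, "ty": 0, "tz": -0.2, "rx": 0, "ry": 0, "rz": 0, "grip": 0}, {"tx": 0, "ty": 0, "tz": -0.2, "rx": 0, "ry": 0, "rz": 0, "grip": 0}]'

```text
t: 8.27
eef_pos: [543.9, 199.7, 63.6]
tcp_rot: [-1.571, -0.0, -0.126]
ft_force: [-0.1, 0.1, -0.2]
opening: 0.121
```

```bash
python3 - <<'E'
from cell import env
from h import *
delta(env,[532.9+.125*49,112.9+.992*49,64],-0.125)
C,q,d=snap(env,"scene","s7")
cv2.imwrite("pics/s7z.png",cv2.resize(q[230:320,300:420],None,fx=6,fy=6,interpolation=cv2.INTER_CUBIC))
E
```

```text
t 8.27 pos [543.9 199.7  63.6] rot [-1.5707 -0.     -0.126 ] open 0.121 F [-0.1  0.1 -0.2]
shift cm [ 0.   -0.04 -3.85] ry -0.001
```

View pics/s7z.png

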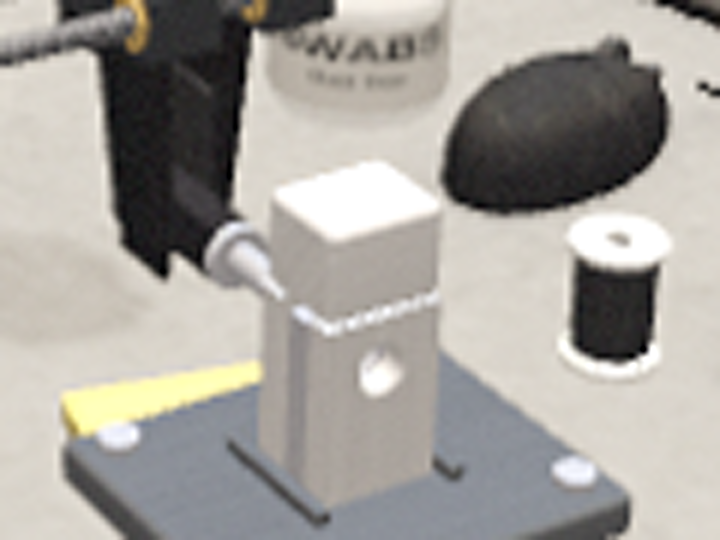

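>>> move_arm --rows '[{"tx": 0, "ty": 0, "tz": -0.25, "rx": 0, "ry": 0, "rz": 0, "grip": 0}, {"tx": 0, "ty": 0, "tz": -0.25, "rx": 0, "ry": 0, "rz": 0, "grip": 0}, {"tx": 0, "ty": 0, "tz": -0.25, "rx": 0, "ry": 0, "rz": 0, "grip": 0}, {"tx": 0, "ty": 0, "tz": -0.25, "rx": 0, "ry": 0, "rz": 0, "grip": 0}, {"tx": 0, "ty": 0, "tz": -0.25, "rx": 0, "ry": 0, "rz": 0, "grip": 0}, {"tx": 0, "ty": 0, "tz": -0.25, "rx": 0, "ry": 0, "rz": 0, "grip": 0}, {"tx": 0, "ty": 0, "tz": -0.25, "rx": 0, "ry": 0, "rz": 0, "grip": 0}, {"tx": 0, "ty": 0, "tz": -0.25, "rx": 0, "ry": 0, "rz": 0, "grip": 0}]'

```text
t: 8.98
eef_pos: [541.3, 179.8, 63.6]
tcp_rot: [-1.571, 0.0, -0.126]
ft_force: [0.3, 0.2, -1.3]
opening: 0.126
```

```bash
python3 - <<'E'
from cell import env
from h import *
delta(env,[532.9+.125*49,112.9+.992*49,64],-0.125)
C,q,d=snap(env,"scene","s8")
cv2.imwrite("pics/s8z.png",cv2.resize(q[230:320,300:420],None,fx=6,fy=6,interpolation=cv2.INTER_CUBIC))
E
```

```text
t 8.98 pos [541.3 179.8  63.6] rot [-1.5707e+00  1.0000e-04 -1.2600e-01] open 0.126 F [ 0.3  0.2 -1.3]
shift cm [ 0.   -0.04 -1.85] ry -0.001
```

View pics/s8z.png

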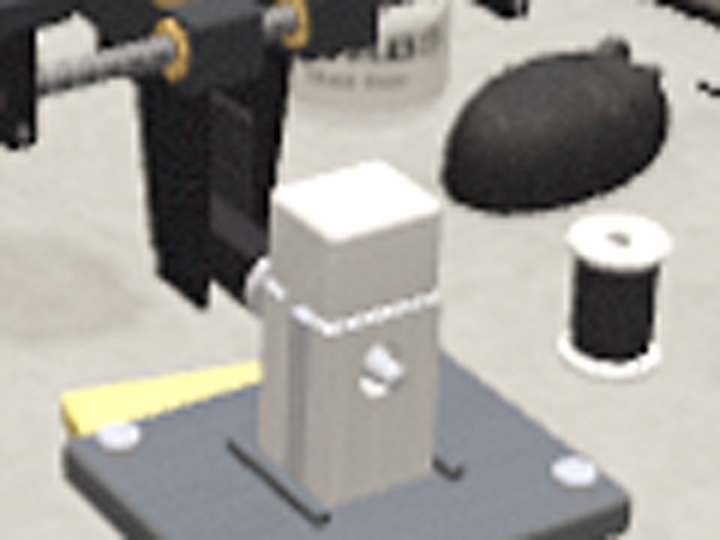

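>>> move_arm --rows '[{"tx": 0, "ty": 0.1, "tz": 0, "rx": 0, "ry": 0, "rz": 0, "grip": 0}, {"tx": 0, "ty": 0, "tz": -0.25, "rx": 0, "ry": 0, "rz": 0, "grip": 0}, {"tx": 0, "ty": 0, "tz": -0.25, "rx": 0, "ry": 0, "rz": 0, "grip": 0}, {"tx": 0, "ty": 0, "tz": -0.25, "rx": 0, "ry": 0, "rz": 0, "grip": 0}, {"tx": 0, "ty": 0, "tz": -0.25, "rx": 0, "ry": 0, "rz": 0, "grip": 0}, {"tx": 0, "ty": 0, "tz": -0.25, "rx": 0, "ry": 0, "rz": 0, "grip": 0}, {"tx": 0, "ty": 0, "tz": -0.2, "rx": 0, "ry": 0, "rz": 0, "grip": 0}, {"tx": 0, "ty": 0, "tz": -0.1, "rx": 0, "ry": 0, "rz": 0, "grip": 0}, {"tx": 0, "ty": 0, "tz": 0, "rx": 0, "ry": 0, "rz": 0, "grip": 0}]'

```text
t: 9.78
eef_pos: [539.4, 164.5, 62.6]
tcp_rot: [-1.571, 0.0, -0.126]
ft_force: [0.5, 0.6, -0.9]
opening: 0.123
```

```bash
python3 - <<'E'
from cell import env
from h import *
delta(env,[532.9+.125*49,112.9+.992*49,64],-0.125)
C,q,d=snap(env,"scene","s9")
cv2.imwrite("pics/s9z.png",cv2.resize(q[230:320,300:420],None,fx=6,fy=6,interpolation=cv2.INTER_CUBIC))
E
```

```text
t 9.78 pos [539.4 164.5  62.6] rot [-1.5708e+00  1.0000e-04 -1.2620e-01] open 0.123 F [ 0.5  0.6 -0.9]
shift cm [ 0.   -0.14 -0.3 ] ry -0.001
```

View pics/s9z.png

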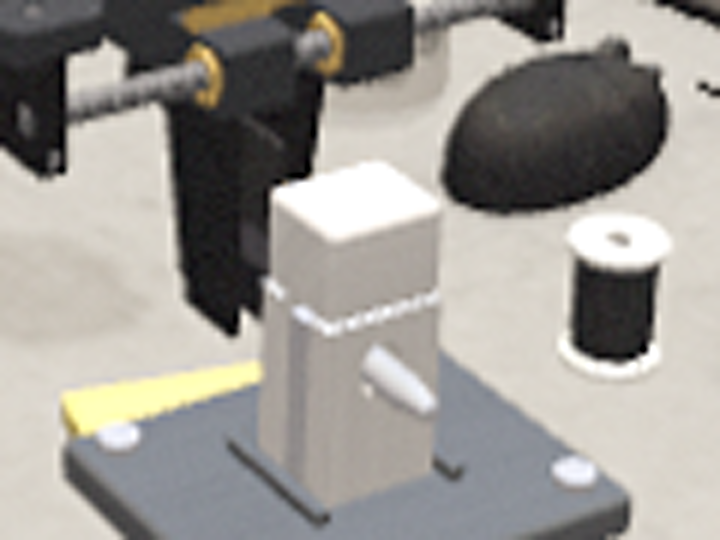

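>>> move_arm --rows '[{"tx": 0, "ty": 0, "tz": -0.1, "rx": 0, "ry": 0, "rz": 0, "grip": 0}, {"tx": 0, "ty": 0, "tz": -0.1, "rx": 0, "ry": 0, "rz": 0, "grip": 0}, {"tx": 0, "ty": 0, "tz": 0, "rx": 0, "ry": 0, "rz": 0, "grip": 0}]'

```text
t: 10.08
eef_pos: [539.2, 162.7, 62.7]
tcp_rot: [-1.571, -0.0, -0.126]
ft_force: [0.2, 0.8, -0.5]
opening: 0.127
```

>>> move_arm --rows '[{"tx": 0, "ty": 0, "tz": -0.1, "rx": 0, "ry": 0, "rz": 0, "grip": 0}, {"tx": 0, "ty": 0, "tz": 0, "rx": 0, "ry": 0, "rz": 0, "grip": 0}]'

```text
t: 10.25
eef_pos: [539.1, 161.8, 62.7]
tcp_rot: [-1.571, -0.0, -0.126]
ft_force: [-0.2, 0.7, 0.3]
opening: 0.121
```

>>> move_arm --rows '[{"tx": 0, "ty": 0, "tz": -0.1, "rx": 0, "ry": 0, "rz": 0, "grip": 0}, {"tx": 0, "ty": 0, "tz": 0, "rx": 0, "ry": 0, "rz": 0, "grip": 0}]'

```text
t: 10.42
eef_pos: [539.0, 160.8, 62.6]
tcp_rot: [-1.571, -0.0, -0.126]
ft_force: [-0.4, 1.3, -1.8]
opening: 0.125
```

>>> move_arm --rows '[{"tx": 0, "ty": 0, "tz": -0.1, "rx": 0, "ry": 0, "rz": 0, "grip": 0}, {"tx": 0, "ty": 0, "tz": 0, "rx": 0, "ry": 0, "rz": 0, "grip": 0}]'

```text
t: 10.58
eef_pos: [538.9, 159.9, 62.6]
tcp_rot: [-1.57, -0.0, -0.126]
ft_force: [1.5, 4.7, -1.0]
opening: 0.126
```

```bash
python3 - <<'E'
from cell import env
from h import *
delta(env,[532.9+.125*49,112.9+.992*49,64],-0.125)
C,q,d=snap(env,"scene","s10")
cv2.imwrite("pics/s10z.png",cv2.resize(q[230:320,300:420],None,fx=6,fy=6,interpolation=cv2.INTER_CUBIC))
C,p,d=snap(env,"wrist","w10")
cv2.imwrite("pics/w10z.png",cv2.resize(p[270:420,260:370],None,fx=4,fy=4,interpolation=cv2.INTER_CUBIC))
E
```

```text
t 10.58 pos [538.9 159.9  62.6] rot [-1.5704e+00 -3.0000e-04 -1.2610e-01] open 0.126 F [ 1.5  4.7 -1. ]
shift cm [-0.01 -0.14  0.16] ry -0.001
```

View pics/s10z.png

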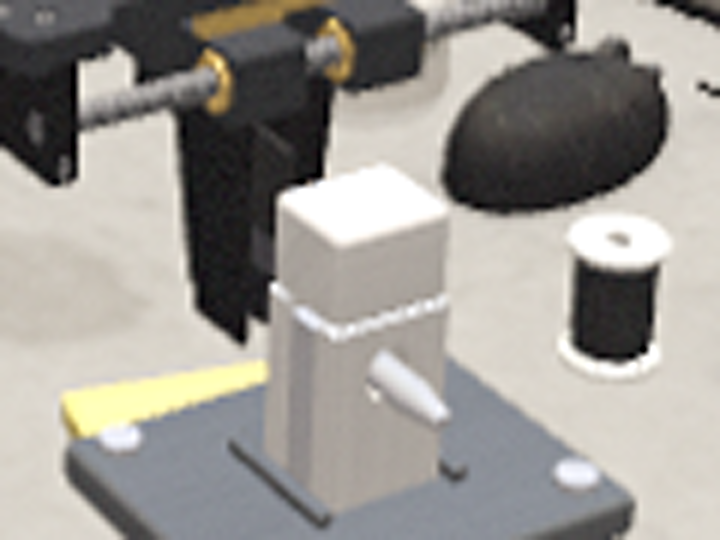

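View pics/w10z.png

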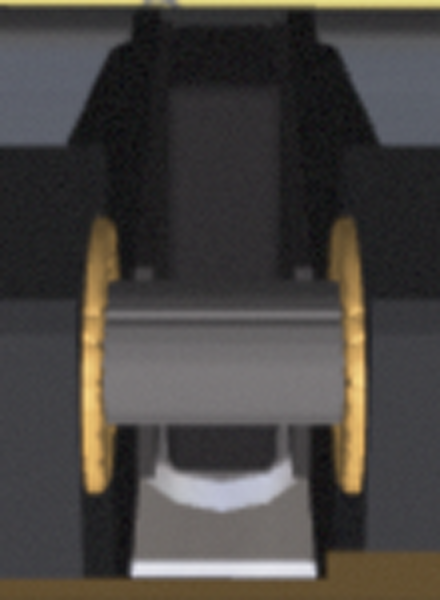

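>>> move_arm --rows '[{"tx": 0, "ty": 0, "tz": 0, "rx": 0, "ry": 0, "rz": 0, "grip": 100}, {"tx": 0, "ty": 0, "tz": 0, "rx": 0, "ry": 0, "rz": 0, "grip": 100}, {"tx": 0, "ty": 0, "tz": 0, "rx": 0, "ry": 0, "rz": 0, "grip": 100}, {"tx": 0, "ty": 0, "tz": 0, "rx": 0, "ry": 0, "rz": 0, "grip": 100}, {"tx": 0, "ty": 0, "tz": 0, "rx": 0, "ry": 0, "rz": 0, "grip": 100}, {"tx": 0, "ty": 0, "tz": 0, "rx": 0, "ry": 0, "rz": 0, "grip": 100}, {"tx": 0, "ty": 0, "tz": 0, "rx": 0, "ry": 0, "rz": 0, "grip": 100}]'

```text
t: 11.27
eef_pos: [538.8, 159.7, 62.6]
tcp_rot: [-1.571, 0.0, -0.126]
ft_force: [-0.4, -0.3, 0.2]
opening: 0.56
```

>>> move_arm --rows '[{"tx": 0, "ty": -1, "tz": 0, "rx": 0, "ry": 0, "rz": 0, "grip": 100}, {"tx": 0, "ty": -2, "tz": 0, "rx": 0, "ry": 0, "rz": 0, "grip": 100}, {"tx": 0, "ty": -3, "tz": 0, "rx": 0, "ry": 0, "rz": 0, "grip": 100}, {"tx": 0, "ty": -3, "tz": 0, "rx": 0, "ry": 0, "rz": 0, "grip": 100}, {"tx": 0, "ty": -3, "tz": 0, "rx": 0, "ry": 0, "rz": 0, "grip": 100}, {"tx": 0, "ty": 0, "tz": -2.5, "rx": 0, "ry": 0, "rz": 0, "grip": 100}, {"tx": 0, "ty": 0, "tz": -2.4, "rx": 0, "ry": 0, "rz": 0, "grip": 100}, {"tx": 0, "ty": 0, "tz": 0, "rx": 0, "ry": 0, "rz": 0, "grip": 100}, {"tx": 0, "ty": 0, "tz": 0, "rx": 0, "ry": 0, "rz": 0, "grip": 100}, {"tx": 0, "ty": 0, "tz": 0, "rx": 0, "ry": 0, "rz": 0, "grip": 100}]'

```text
t: 12.1
eef_pos: [532.7, 111.4, 183.0]
tcp_rot: [-1.571, -0.0, -0.127]
ft_force: [-0.0, 0.3, -0.0]
opening: 1.001
```

```bash
python3 - <<'E'
from cell import env
from h import *
delta(env,[532.7,111.1,95],-0.126)
C,p,d=snap(env,"wrist","w11")
C,q,d=snap(env,"scene","s11")
cv2.imwrite("pics/s11z.png",cv2.resize(q[210:340,280:420],None,fx=4.6,fy=4.6,interpolation=cv2.INTER_CUBIC))
E
```

```text
t 12.1 pos [532.7 111.4 183. ] rot [-1.5705e+00 -4.0000e-04 -1.2650e-01] open 1.001 F [-0.   0.3 -0. ]
shift cm [-0.    8.8  -0.03] ry -0.001
```

View pics/w11.png

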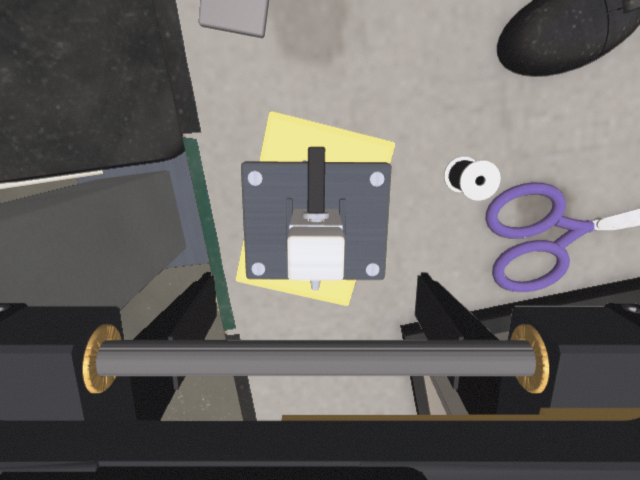

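View pics/s11z.png

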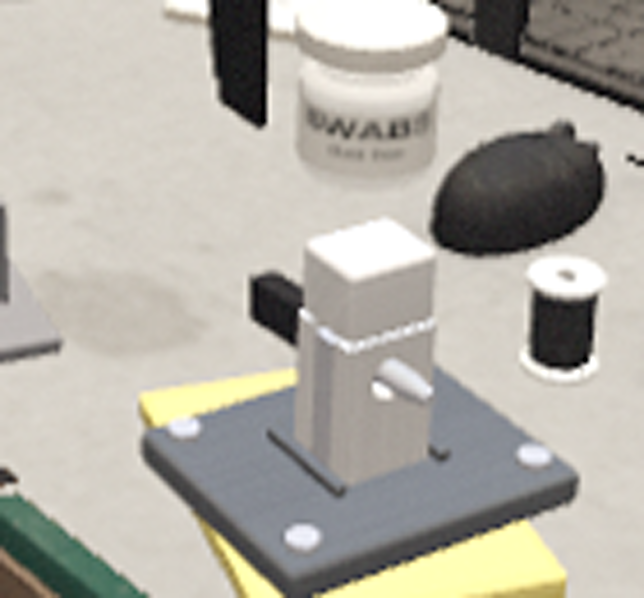

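```bash
python3 - <<'E'
from h import *
C,p,d=load("w11")
a=p.astype(int)
m=((a.min(-1)>190)).astype(np.uint8); m[:165]=0;m[290:]=0;m[:,:235]=0;m[:,400:]=0
n,l,st,ce=cv2.connectedComponentsWithStats(m);S=[]
for i in range(1,n):
    if st[i,4]<60: continue
    q=ray(C,ce[i],24.5)[0][:2]; print(st[i],q.round(1))
    if st[i,4]<400:S.append(q)
    if st[i,4]>800:
        c,_=cv2.findContours((l==i).astype(np.uint8),cv2.RETR_EXTERNAL,cv2.CHAIN_APPROX_NONE)
        print("top",cv2.minAreaRect(ray(C,c[0][:,0].astype(float),106)[:,:2].astype(np.float32)))
print(np.mean(S,0))
cv2.imwrite("pics/w11z.png",cv2.resize(p[140:300,250:390],None,fx=4,fy=4,interpolation=cv2.INTER_CUBIC))
E
```

```text
[248 172  14  13 143] [490.6 155.3]
[370 172  14  14 139] [586.9 142.5]
[308 215  17   6  80] [535.  117.6]
[ 288  237   56   53 2474] [530.   81.8]
top ((533.1729125976562, 107.03033447265625), (34.360939025878906, 34.463932037353516), 82.78560638427734)
[252 263  13  12 114] [480.4  79.3]
[366 264  13  11 111] [576.6  66.6]
[533.88845608 112.26120067]
```

View pics/w11z.png

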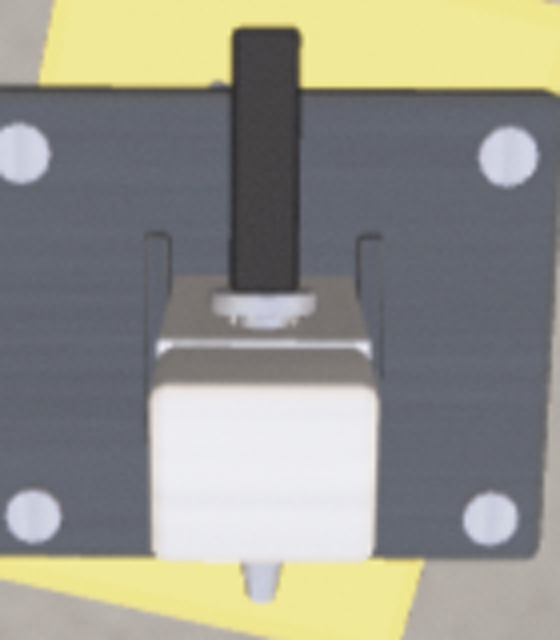

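```bash
python3 - <<'E'
from h import *
C,p,d=load("w11")
g=lambda u,v:(250+(u+.5)/4-.5,140+(v+.5)/4-.5)
u=np.array([.126,.992,0])
o=np.array([533.5,112.3,0])
for nm,uv,zs in [("blocktop edge",g(262,385),[106]),("block bottom",g(262,343),[78]),("face base",g(262,277),[24]),("collar near-cam rim top",g(262,294),[72,70,68]),("collar bottom rim",g(262,311),[72,70,68,62]),("gripend",g(266,30),[71,65,59,53]),("white below",g(262,326),[68.5,65]),("nose",g(261,602),[62,57,65])]:
    for z in zs: print(nm,z,((ray(C,uv,z)[0]-o)@u).round(1))
E
```

```text
blocktop edge 106 12.6
block bottom 78 12.1
face base 24 12.1
collar near-cam rim top 72 19.3
collar near-cam rim top 70 18.8
collar near-cam rim top 68 18.4
collar bottom rim 72 16.2
collar bottom rim 70 15.8
collar bottom rim 68 15.3
collar bottom rim 62 13.9
gripend 71 63.6
gripend 65 63.3
gripend 59 63.0
gripend 53 62.7
white below 68.5 12.7
white below 65 11.9
nose 62 -42.7
nose 57 -44.9
nose 65 -41.3
```

>>> move_arm --rows '[{"tx": 0, "ty": 2, "tz": -0.2, "rx": 0, "ry": 0, "rz": 0, "grip": 100}, {"tx": 0, "ty": 2, "tz": 0, "rx": 0, "ry": 0, "rz": 0, "grip": 100}, {"tx": 0, "ty": 2, "tz": 0, "rx": 0, "ry": 0, "rz": 0, "grip": 100}, {"tx": 0, "ty": 1.5, "tz": 0, "rx": 0, "ry": 0, "rz": 0, "grip": 100}, {"tx": 0, "ty": 0.8, "tz": 0, "rx": 0, "ry": 0, "rz": 0, "grip": 100}, {"tx": 0, "ty": 0.4, "tz": 0, "rx": 0, "ry": 0, "rz": 0, "grip": 100}, {"tx": 0, "ty": 0, "tz": 0, "rx": 0, "ry": 0, "rz": 0, "grip": 100}, {"tx": 0, "ty": 0, "tz": 0, "rx": 0, "ry": 0, "rz": 0, "grip": 100}]'

```text
t: 12.87
eef_pos: [532.7, 109.4, 96.1]
tcp_rot: [-1.571, -0.001, -0.126]
ft_force: [-0.1, -0.2, -0.4]
opening: 0.997
```

>>> move_arm --rows '[{"tx": 0, "ty": 0, "tz": 0, "rx": 0, "ry": 0, "rz": 0, "grip": 0}, {"tx": 0, "ty": 0, "tz": 0, "rx": 0, "ry": 0, "rz": 0, "grip": 0}, {"tx": 0, "ty": 0, "tz": 0, "rx": 0, "ry": 0, "rz": 0, "grip": 0}, {"tx": 0, "ty": 0, "tz": 0, "rx": 0, "ry": 0, "rz": 0, "grip": 0}, {"tx": 0, "ty": 0, "tz": 0, "rx": 0, "ry": 0, "rz": 0, "grip": 0}, {"tx": 0, "ty": 0, "tz": 0, "rx": 0, "ry": 0, "rz": 0, "grip": 0}, {"tx": 0, "ty": 0, "tz": 0, "rx": 0, "ry": 0, "rz": 0, "grip": 0}, {"tx": 0, "ty": 0, "tz": 0, "rx": 0, "ry": 0, "rz": 0, "grip": 0}, {"tx": 0, "ty": 0, "tz": 0, "rx": 0, "ry": 0, "rz": 0, "grip": 0}, {"tx": 0, "ty": 0, "tz": 0, "rx": 0, "ry": 0, "rz": 0, "grip": 0}]'

```text
t: 13.7
eef_pos: [532.4, 109.2, 95.6]
tcp_rot: [-1.571, -0.0, -0.126]
ft_force: [0.5, -0.5, 0.3]
opening: 0.378
```

```bash
python3 - <<'E'
from cell import env
from h import *
delta(env,[532.7,111.1,95],-0.126)
C,p,d=snap(env,"wrist","w12")
C,q,d=snap(env,"scene","s12")
cv2.imwrite("pics/s12z.png",cv2.resize(q[210:340,280:420],None,fx=4.6,fy=4.6,interpolation=cv2.INTER_CUBIC))
E
```

```text
t 13.7 pos [532.4 109.2  95.6] rot [-1.5707 -0.     -0.1259] open 0.378 F [ 0.5 -0.5  0.3]
shift cm [0.01 0.06 0.19] ry 0.000
```

View pics/s12z.png

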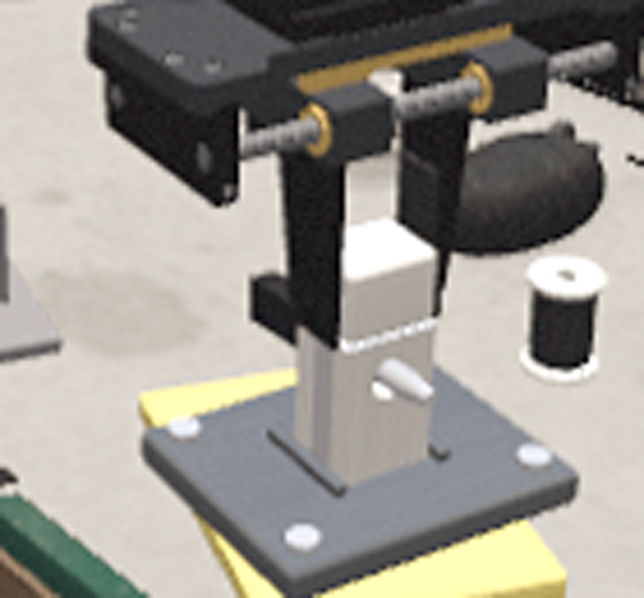

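View pics/w12.png

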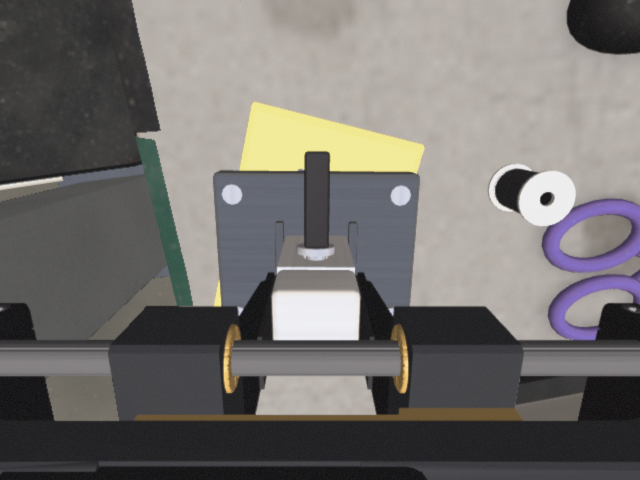

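>>> move_arm --rows '[{"tx": 0, "ty": 0, "tz": 0, "rx": 0, "ry": 0, "rz": 0, "grip": 0}, {"tx": 0, "ty": 0, "tz": 0, "rx": 0, "ry": 0, "rz": 0, "grip": 0}, {"tx": 0, "ty": -0.1, "tz": 0, "rx": 0, "ry": 0, "rz": 0, "grip": 0}, {"tx": 0, "ty": -0.1, "tz": 0, "rx": 0, "ry": 0, "rz": 0, "grip": 0}, {"tx": 0, "ty": -0.1, "tz": 0, "rx": 0, "ry": 0, "rz": 0, "grip": 0}, {"tx": 0, "ty": -0.1, "tz": 0, "rx": 0, "ry": 0, "rz": 0, "grip": 0}, {"tx": 0, "ty": -0.1, "tz": 0, "rx": 0, "ry": 0, "rz": 0, "grip": 0}, {"tx": 0, "ty": -0.1, "tz": 0, "rx": 0, "ry": 0, "rz": 0, "grip": 0}, {"tx": 0, "ty": -0.1, "tz": 0, "rx": 0, "ry": 0, "rz": 0, "grip": 0}, {"tx": 0, "ty": -0.1, "tz": 0, "rx": 0, "ry": 0, "rz": 0, "grip": 0}]'

```text
t: 14.63
eef_pos: [532.2, 109.1, 103.5]
tcp_rot: [-1.571, 0.001, -0.126]
ft_force: [0.5, -0.6, -9.0]
opening: 0.378
```

>>> move_arm --rows '[{"tx": 0, "ty": -0.1, "tz": 0, "rx": 0, "ry": 0, "rz": 0, "grip": 0}, {"tx": 0, "ty": -0.1, "tz": 0, "rx": 0, "ry": 0, "rz": 0, "grip": 0}, {"tx": 0, "ty": -0.1, "tz": 0, "rx": 0, "ry": 0, "rz": 0, "grip": 0}, {"tx": 0, "ty": -0.1, "tz": 0, "rx": 0, "ry": 0, "rz": 0, "grip": 0}, {"tx": 0, "ty": -0.1, "tz": 0, "rx": 0, "ry": 0, "rz": 0, "grip": 0}, {"tx": 0, "ty": -0.1, "tz": 0, "rx": 0, "ry": 0, "rz": 0, "grip": 0}, {"tx": 0, "ty": -0.1, "tz": 0, "rx": 0, "ry": 0, "rz": 0, "grip": 0}, {"tx": 0, "ty": 0, "tz": 0, "rx": 0, "ry": 0, "rz": 0, "grip": 0}, {"tx": 0, "ty": 0, "tz": 0, "rx": 0, "ry": 0, "rz": 0, "grip": 0}]'

```text
t: 15.38
eef_pos: [532.4, 109.2, 110.7]
tcp_rot: [-1.571, -0.0, -0.126]
ft_force: [-0.2, -0.5, -8.8]
opening: 0.376
```

```bash
python3 - <<'E'
from cell import env
from h import *
delta(env,[532.7,111.1,95],-0.126)
C,q,d=snap(env,"scene","s13")
cv2.imwrite("pics/s13z.png",cv2.resize(q[210:340,280:420],None,fx=4.6,fy=4.6,interpolation=cv2.INTER_CUBIC))
C,q,d=snap(env,"wrist","w13")
cv2.imwrite("pics/w13z.png",cv2.resize(q[130:330,200:440],None,fx=3,fy=3,interpolation=cv2.INTER_CUBIC))
E
```

```text
t 15.38 pos [532.4 109.2 110.7] rot [-1.5707e+00 -1.0000e-04 -1.2600e-01] open 0.376 F [-0.2 -0.5 -8.8]
shift cm [0.   1.57 0.2 ] ry -0.000
```

View pics/s13z.png

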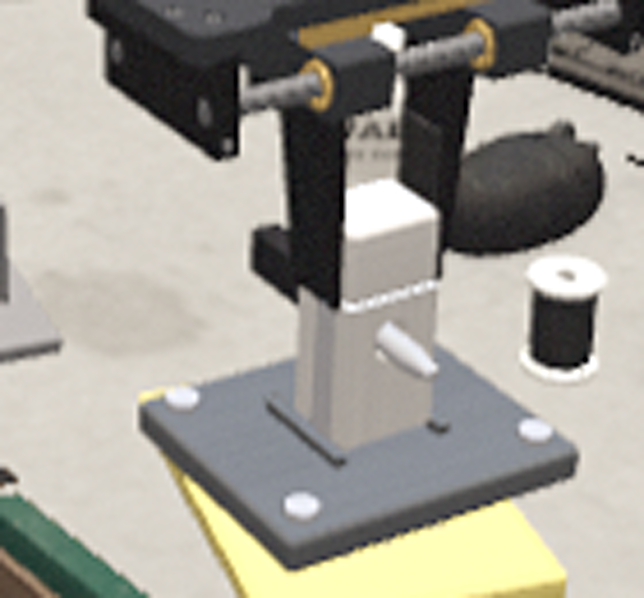

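View pics/w13z.png

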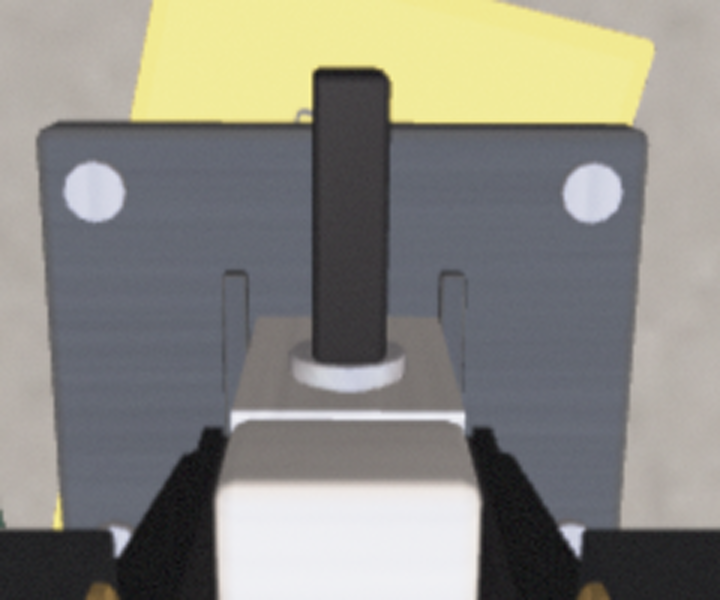

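>>> move_arm --rows '[{"tx": 0, "ty": -0.2, "tz": 0, "rx": 0, "ry": 0, "rz": 0, "grip": 0}, {"tx": 0, "ty": -0.4, "tz": 0, "rx": 0, "ry": 0, "rz": 0, "grip": 0}, {"tx": 0, "ty": -0.5, "tz": 0, "rx": 0, "ry": 0, "rz": 0, "grip": 0}, {"tx": 0, "ty": -0.5, "tz": 0, "rx": 0, "ry": 0, "rz": 0, "grip": 0}, {"tx": 0, "ty": -0.5, "tz": 0, "rx": 0, "ry": 0, "rz": 0, "grip": 0}, {"tx": 0, "ty": -0.5, "tz": 0, "rx": 0, "ry": 0, "rz": 0, "grip": 0}, {"tx": 0, "ty": -0.5, "tz": 0, "rx": 0, "ry": 0, "rz": 0, "grip": 0}, {"tx": 0, "ty": -0.5, "tz": 0, "rx": 0, "ry": 0, "rz": 0, "grip": 0}, {"tx": 0, "ty": -0.5, "tz": 0, "rx": 0, "ry": 0, "rz": 0, "grip": 0}, {"tx": 0, "ty": -0.5, "tz": 0, "rx": 0, "ry": 0, "rz": 0, "grip": 0}]'

```text
t: 16.32
eef_pos: [532.3, 109.2, 157.2]
tcp_rot: [-1.571, -0.0, -0.126]
ft_force: [-0.6, -0.4, -9.4]
opening: 0.374
```

>>> move_arm --rows '[{"tx": 0, "ty": -0.5, "tz": 0, "rx": 0, "ry": 0, "rz": 0, "grip": 0}, {"tx": 0, "ty": -0.5, "tz": 0, "rx": 0, "ry": 0, "rz": 0, "grip": 0}, {"tx": 0, "ty": -0.5, "tz": 0, "rx": 0, "ry": 0, "rz": 0, "grip": 0}, {"tx": 0, "ty": -0.5, "tz": 0, "rx": 0, "ry": 0, "rz": 0, "grip": 0}, {"tx": 0, "ty": -0.5, "tz": 0, "rx": 0, "ry": 0, "rz": 0, "grip": 0}, {"tx": 0, "ty": -0.5, "tz": 0, "rx": 0, "ry": 0, "rz": 0, "grip": 0}, {"tx": 0, "ty": -0.3, "tz": 0, "rx": 0, "ry": 0, "rz": 0, "grip": 0}, {"tx": 0, "ty": -0.1, "tz": 0, "rx": 0, "ry": 0, "rz": 0, "grip": 0}, {"tx": 0, "ty": 0, "tz": 0, "rx": 0, "ry": 0, "rz": 0, "grip": 0}, {"tx": 0, "ty": 0, "tz": 0, "rx": 0, "ry": 0, "rz": 0, "grip": 0}]'

```text
t: 17.15
eef_pos: [532.3, 109.2, 190.5]
tcp_rot: [-1.571, 0.0, -0.126]
ft_force: [-0.5, -0.4, -8.7]
opening: 0.377
```

>>> move_arm --rows '[{"tx": 0, "ty": 0, "tz": 0, "rx": 0, "ry": 0, "rz": 0, "grip": 0}, {"tx": 0, "ty": 0, "tz": 0, "rx": 0, "ry": 0, "rz": 0, "grip": 0}, {"tx": 0, "ty": 0, "tz": 0, "rx": 0, "ry": 0, "rz": 0, "grip": 0}, {"tx": 0, "ty": 0, "tz": 0, "rx": 0, "ry": 0, "rz": 0, "grip": 0}, {"tx": 0, "ty": 0, "tz": 0, "rx": 0, "ry": 0, "rz": 0, "grip": 0}, {"tx": 0, "ty": 0, "tz": 0, "rx": 0, "ry": 0, "rz": 0, "grip": 0}, {"tx": 0, "ty": 0, "tz": 0, "rx": 0, "ry": 0, "rz": 0, "grip": 0}, {"tx": 0, "ty": 0, "tz": 0, "rx": 0, "ry": 0, "rz": 0, "grip": 0}, {"tx": 0, "ty": 0, "tz": 0, "rx": 0, "ry": 0, "rz": 0, "grip": 0}, {"tx": 0, "ty": 0, "tz": 0, "rx": 0, "ry": 0, "rz": 0, "grip": 0}]'

```text
t: 17.98
eef_pos: [532.4, 109.1, 190.6]
tcp_rot: [-1.571, -0.0, -0.126]
ft_force: [0.3, 0.1, -8.0]
opening: 0.379
```

```bash
python3 - <<'E'
from cell import env
from h import *
delta(env,[532.7,111.1,95],-0.126)
C,q,d=snap(env,"scene","s14")
cv2.imwrite("pics/s14z.png",cv2.resize(q[160:360,260:440],None,fx=3,fy=3,interpolation=cv2.INTER_CUBIC))
C,w,d=snap(env,"wrist","w14")
cv2.imwrite("pics/w14z.png",cv2.resize(w[100:340,180:460],None,fx=2.4,fy=2.4,interpolation=cv2.INTER_CUBIC))
W=cloud(C,d)
for u,v in [(232,195),(250,200),(380,200),(390,260),(245,260),(300,180)]: print(u,v,W[v,u].round(1),w[v,u])
C,q2,d=snap(env,"scene","s15")
print(np.abs(q2.astype(int)-q)[200:340,280:420].mean())
E
```

```text
t 17.98 pos [532.4 109.1 190.6] rot [-1.5707e+00 -1.0000e-04 -1.2590e-01] open 0.379 F [ 0.3  0.1 -8. ]
shift cm [0.01 9.56 0.2 ] ry 0.000
232 195 [490.7 154.6 119.8] [233 221 219]
250 200 [499.7 149.8 116.1] [128 117 112]
380 200 [575.8 140.  114.6] [128 117 114]
390 260 [578.8 101.9 115.2] [127 117 112]
245 260 [490.3 113.3 115.9] [123 111 108]
300 180 [530.5 157.7 115.4] [123 113 108]
1.5623639455782312
```

View pics/s14z.png

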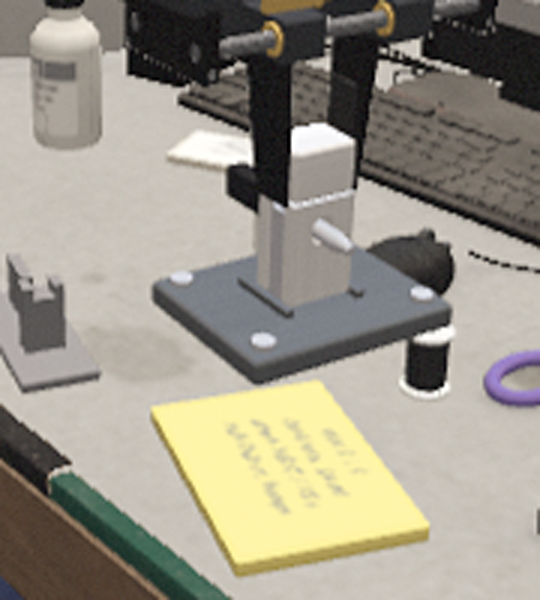

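View pics/w14z.png

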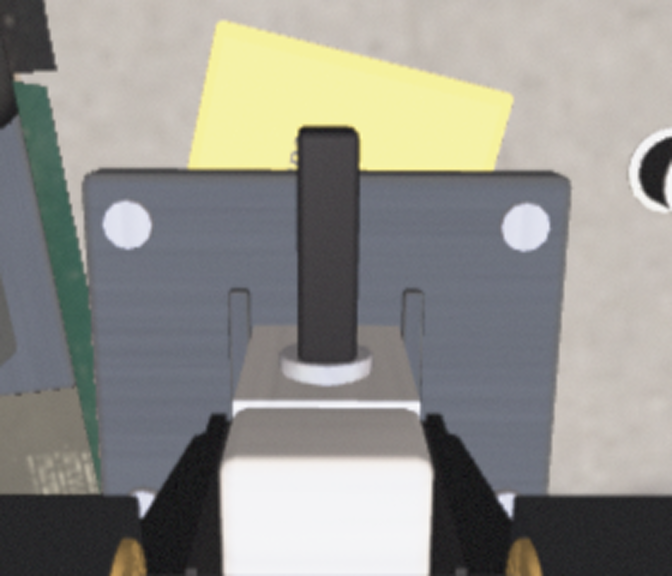

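```bash
python3 - <<'E'
from cell import env
from h import *
C,_,_=load("s14")
q=ray(C,[(260+a/3,160+b/3) for a,b in [(150,408),(322,382),(428,530),(240,562)]],10);print("pad centre",q.mean(0).round(0))
delta(env,[532.7,111.1,95],-0.126)
print(env.job_done())
E
```

```text
pad centre [530. 113.  10.]
t 18.13 pos [532.4 109.2 190.6] rot [-1.5707 -0.     -0.126 ] open 0.372 F [ 0.2 -0.6 -8.2]
shift cm [0.01 9.56 0.19] ry 0.000
the job is handed in; nothing more can be done
None
```

I took the pin from its rest and slid it through the yoke and lug from the +y side. I pushed until the collar met the leg, with about 5 N of resistance. Then I gripped the yoke by its sides, lifted the weight straight up and handed the job in at about 18 s while holding it there.

**Last checks:**
- **Height and level:** the plate's top read 115 to 116 mm at five spots in the wrist depth, so the underside is about 101 mm above the bench and the weight is level.
- **Position:** the gripper stands about 5 mm from the pad's centre, which I measured at (530, 113). I did not re-measure the weight's own centre after the lift.
- **Load and grip:** the force on the tool was steady at about 8 to 9 N, and the opening of 37–38 % matches the yoke's 36 mm.
- **Pin:** the collar looks up against the leg, with the nose out on the other side.
- **Surroundings:** the spool and pin rest look unmoved. I did not re-measure the jar or the tape roll, but nothing came near them.

**Checks that disagreed:**
- After I let go of the pin, one wrist view suggested a gap at the collar. Different edges gave anything from none to about 4 mm, all under the 9 mm limit. I did not push the pin again, and no gap showed once it carried the load.
- The scene camera and the arm's own numbers differed by about 2 mm on the pin's height. I lowered it 1 mm before entering and 1 mm more partway in, and it went in with under 2 N until the collar touched.

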